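# Steady the rocking camera stand and take the picture

## Task

The camera stand rocks because its screw foot, the one with the orange T-handle, is short: screw that foot down until all four feet bear on the table and the stand no longer rocks, then let go. Then half-press the red shutter button to its first stop and hold it there for a moment to focus, press it fully to take the picture, and let it come up. Keep the camera aimed at the doll arm and leave everything else where it is.

Things in the scene. Friction and masses are not known exactly. Their poses are not given: they have to be found in the camera images.
- stand: Loose camera stand, 3.3 kg in all: grey cross of bars 46 mm wide, 240 mm long each, top 54 mm up, on four ball feet (the fixed ones give 1 mm). Origin at table height under the crossing; x where the lens looks, z up, robot side -x. It rocks about the left-right feet line: the camera holds it on the rear foot; pressing down on the screw foot's bar tips it (5 to 6 N, 70 mm from the crossing) until the screw foot lands. 
- foot_screw: Adjustable foot 105 mm from the stand's origin along its -x: rubber ball 28 mm across, origin at its centre. It hangs 1.5 to 6.5 mm above a blue plastic scrap (70 x 70 mm, 1 to 3 mm thick: not known, feel for it) stuck to the table. It rides on a screw leaning 30 degrees from vertical, top towards the stand's -x; frame z runs up the screw. In the stand's frame the three fixed feet's centres are at z = 14 mm.
- handle_grip (a point): Centre of the orange T-handle bar, on the screw's axis 124 mm above the foot's centre: 66 mm long (x), 14 mm wide (y, gripped), 24 mm high (z, up along the leaning axis). A 13 mm shaft below is clear for 35 mm. Turned clockwise from above, handle and foot go down the axis 12 mm a turn; stiff (0.08 N m), stays where left. First touch of the foot to a side foot lifting: about 2.7 rad; aim mid-way.
- foot_left: Fixed rubber ball foot, 28 mm across, 100 mm from the stand's origin along its +y; origin at its centre
- foot_right: Fixed rubber ball foot, the same, 100 mm along the stand's -y; origin at its centre
- foot_rear: Fixed rubber ball foot, the same, 85 mm from the stand's origin along its +x, under the lens; origin at its centre
- shutter_top (a point): Centre of the top face of the red round shutter button, 32 mm across, on the camera's top; 178 mm above the table when up, 16 mm above the camera's flat top; z up. A viewfinder hump 15 mm high begins 27 mm from the button's centre towards the stand's +y.
- shutter_half (a joint): First stage of the shutter button: 0 up, 0.005 m at the first stop (1.5 N to start, 3 N at the stop). Both stages spring back.
- shutter_full (a joint): Second stage of the same button: begins to move only above 5 N, and is 0.004 m at the bottom at 7.5 N; 9 mm of travel in all.
- doll_arm: doll forearm lying in front of the lens, the subject of the photo, about 180 mm long, 45 mm thick; origin under it at mid-length
- cup_a: white cup, 80 mm across, 110 mm high; origin under its centre
- cup_b: second white cup, the same size; origin under its centre
- green_bottle: green bottle, 66 mm across, 210 mm high; origin under its centre
- resin_can: metal can, 60 mm across, 150 mm high; origin under its centre
- doll_leg: second doll limb, 190 mm long, lying; origin under it at mid-length
- tub: white tub with a green lid, 126 mm across, 112 mm high; origin under its centre

How it is judged:
On the way, in this order (a step that is already met when the one before it is completed fails the run):
1. all four feet bear on the table (at least 0.7 N each) with the robot off the stand (contact force between each of foot_screw, foot_left, foot_right, foot_rear and anything else above 0.7 N and contact force between each of the fingers, the arm and stand below 0.1 N), for 0.5 s.
2. the shutter is held half-pressed at its first stop: first stage over 3.8 mm, second stage under 1 mm, for 0.3 s (value of joint shutter_half above 0.0038 m and value of joint shutter_full below 0.001 m), for 0.3 s.
3. the shutter is pressed fully, second stage over 3 mm (value of joint shutter_full above 0.003 m), for 0.05 s.
At the end, for the whole second after the job is handed in: All four feet of the stand carry at least 0.7 N, the stand is at rest, within 30 mm of where it began and within 0.06 rad of upright, with the doll arm's middle within 45 mm of the stand's x axis, the shutter button is fully up and the robot touches nothing (all of step 1 and value of joint each of shutter_half, shutter_full below 0.001 m and distance of stand from where it was at the start of the episode below 0.03 m and angle between stand's own z axis and vertical below 0.06 rad and y of doll_arm in the frame of stand between -0.045 and 0.045 m and linear speed of stand below 0.02 m/s).
It fails at once if the stand is tipped by more than 0.2 rad or moved more than 50 mm (angle between stand's own z axis and vertical above 0.2 rad or distance of stand from where it was at the start of the episode above 0.05 m).
It fails at once if a bystander (doll limbs, cups, bottle, can, tub) is moved by more than 25 mm (distance of any of doll_arm, cup_a, cup_b, green_bottle, resin_can, doll_leg, tub from where it was at the start of the episode above 0.025 m).
It also fails if it takes over 72 s, if anything falls off the work surface, if the arm or the gripper's body presses on something with over 40 N, if the wrist force passes 120 N, or if a joint passes its speed limit or range.

## Robot

A 6-joint arm with a two-finger parallel gripper is mounted at the origin on the work surface. World frame = base frame: x ahead of the robot, y to its left, z up, the work surface at z = 0. Lengths are in m, angles in rad, forces in N, time in s.
With the tool pointing down it reaches from about 0.25 to 0.85 m from the base axis. Payload 12.5 kg.
Tool frame: the origin (TCP) lies at the very end of the fingers, on their centre line; the grasp point (between the pads) lies 19 mm behind it; y points along the fingers, x is the direction in which the jaws open and shut, and the axes are right-handed (so a half turn about y gives the same grasp; the last joint's range is limited). The gripper opens to 93 mm and grips with 3 to 60 N. Pads are 15 mm wide; open, the fingers measure 128 mm over their backs; the gripper's body (75 mm by 188 mm) begins 65 mm behind the grasp point.
Start: joints at [1.247, 0.351, 1.652, -0, 1.139, -0.085], TCP at [0.13, 0.534, 0.18] pointing down, gripper open.
Joint ranges: [-2.75, 2.75], [-0.79, 2.1], [0.01, 2.65], [-1.57, 4.71], [0.07, 3.14], [-2.87, 2.87]. Speed limits (rad/s): [2.22, 2.22, 2.79, 3.14, 3.14, 3.14].

## Interface

Orientations are given as a unit quaternion [x, y, z, w].
In Python, from workcell import readout, cams, ticket gives the robot as it stands.
- The arm moves only by the tool play_rows, never from a script. Its argument "increments" is a list of rows, each an object with "xyz": the shift along the tool's x, y, z in cm, a list of three; "twist": the turn, a rotation vector about the tool's x, y, z in degrees, a list of three; "fingers": the opening in per cent of the stroke, from 0 (shut) to 100 (fully open). A call has 1 to 12 rows; each row is the pose to reach, as a shift and turn from the pose commanded when the call began, along the tool's axes at that moment; what a row does not reach only later rows make up. A row lasts 1/8 s, in which the tool goes at most 62.5 mm and 10.7 degrees, less where a joint would pass 70% of its speed; a pose out of reach is approached as far as the arm can. A call with a gripper value outside its range is refused whole. The fingers move at their own pace and stop on an object; "force" is the grip in N (left out, the last holds). Time passes only in rows, so rows that repeat a pose let the fingers close. It gives the time, the measured TCP pose, the force and the opening at its end, in the units of the state.
- readout.sense(): the state, without advancing time (a new reading comes with each control period).
- cams.read_camera(name): name is "scene" or "side" or "wrist"; returns (picture, depth): 420x560x3 uint8, blue, green, red; 420x560 float32, m along the optical axis (not along the pixel's ray), 0 where there is no reading.
- cams.camera_model(name): a dict with "mtx" (3x3 intrinsics, pixels), "position" and "orientation" of the camera in the world. Camera axes: x right, y up, looking along -z (the intrinsics and any distortion apply to the point x, -y, -z); pixel columns grow to the right and rows downward; lengths in m; the calibration is good to about 2 mm. A picture is of the moment at which its call begins: read the wrist's pose just before it. camera_model takes no time and is no camera call; for the wrist camera it gives the pose at the moment of the call.
- ticket.finish_job(): hands the job in, once; it reports no verdict.
The state is a dict: "clock": time; "joints": joint angles; "dq": joint speeds; "joint_torque": joint torques, N m; "tcp_pos": TCP position; "tool_rot": TCP orientation; "contact_force": force on the tool from outside, world axes, zero at the start; "wrist_torque": the same for the moment, N m; "gripper_width": finger opening in m.
Only numpy, scipy, OpenCV 4.12 (cv2) and the standard library are available. Lean on these libraries where they do the work, as an engineer would, in place of code of your own. Each camera call takes 0.05 s, during which the arm holds its last target. There are 200 camera calls.

## Working session

There is one attempt and no reset: what is moved stays moved. The work goes in short steps, Python scripts to look and compute and a tool call to move; the robot and the scene stay as the last step left them, time stands still between calls to the robot, and variables do not carry over. Pictures are saved under pics/ and viewed, about 8 in all and at most 12, crops included, and the job is handed in when it is done.

Besides the shell and the picture viewer there is one more tool, called after "Request:" by a JSON object that holds its "name" and its "arguments", one argument or row to a line. play_rows: Moves the arm, as the interface text tells. Its arguments: {"type":"object","properties":{"increments":{"type":"array","items":{"type":"object","properties":{"xyz":{"type":"array","items":{"type":"number"}},"twist":{"type":"array","items":{"type":"number"}},"fingers":{"type":"number"}}}},"force":{"type":"number"}},"required":["increments"]}

```bash
mkdir -p pics; ls
cat > h.py <<'E'
import numpy as np, cv2
from scipy.spatial.transform import Rotation as R
from workcell import readout, cams, ticket
def grab(n):
    m=cams.camera_model(n); p,d=cams.read_camera(n); return p,d,m
def world(m,u,v,d):
    K=np.array(m["mtx"]); x=(u-K[0,2])/K[0,0]*d; y=(v-K[1,2])/K[1,1]*d
    return R.from_quat(m["orientation"]).apply(np.stack([x,-y,-d],-1))+m["position"]
def cloud(m,d):
    v,u=np.mgrid[:d.shape[0],:d.shape[1]]; return world(m,u,v,d)
E
python3 - <<'E'
from h import *
for n in("scene","side"):
    p,d,m=grab(n); cv2.imwrite(f"pics/{n}0.png",p); np.savez(f"{n}0.npz",p=p,d=d); print(n,m)
print(readout.sense())
E
```

```text
pics
scene {'mtx': array([[395.45928625,   0.        , 277.12215131],
       [  0.        , 395.45928625, 207.52769493],
       [  0.        ,   0.        ,   1.        ]]), 'position': array([ 1.25544326, -0.37821476,  0.88530242]), 'orientation': array([0.33107807, 0.20125498, 0.46580109, 0.79555835])}
side {'mtx': array([[517.18278887,   0.        , 276.2481723 ],
       [  0.        , 517.18278887, 206.27361741],
       [  0.        ,   0.        ,   1.        ]]), 'position': array([0.361859  , 1.00634635, 1.41012926]), 'orientation': array([-0.02665662,  0.33205383,  0.93738565, -0.10167508])}
{'clock': 0.1, 'joints': array([ 1.24740428e+00,  3.51188976e-01,  1.65233584e+00, -9.38583185e-06,
        1.13911022e+00, -8.45857075e-02]), 'dq': array([-0.00218596, -0.00128905, -0.00089578, -0.00041557, -0.00105576,
        0.00123816]), 'joint_torque': array([ 8.76741396e-04, -4.98025310e+01, -2.85702056e+01,  7.00572180e-02,
        2.38631072e-02, -9.38138032e-05]), 'tcp_pos': array([0.12995928, 0.53407208, 0.17906088]), 'tool_rot': array([ 0.55620376,  0.43657484, -0.43718749, -0.55579392]), 'contact_force': array([ 0.44464042,  0.07844543, -0.74802734]), 'wrist_torque': array([ 0.0242673 ,  0.0213382 , -0.00293004]), 'gripper_width': 0.09323722737548211}
```

View pics/scene0.png

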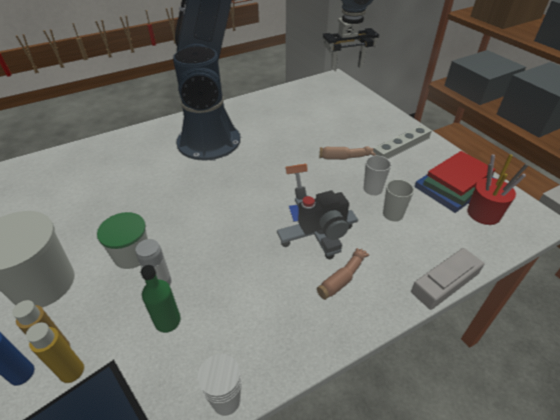

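View pics/side0.png

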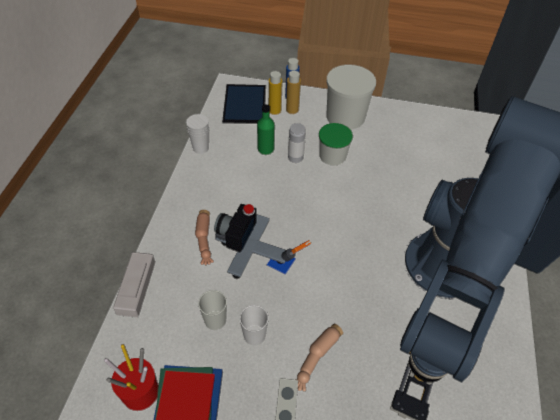

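The scene view has the orange handle at about (297,170), the red button at (308,201) and the stand around (310,225). In the side view the handle is at (300,247) and the button at (248,210).

Run:
```python
from h import *
boxes={"scene":(270,360,150,260),"side":(205,325,190,290)}
for n in boxes:
    z=np.load(n+"0.npz"); p,d=z["p"],z["d"]; m=cams.camera_model(n); W=cloud(m,d)
    a,b,c,e=boxes[n]; hsv=cv2.cvtColor(p,cv2.COLOR_BGR2HSV).astype(int); H,S,V=hsv[...,0],hsv[...,1],hsv[...,2]
    box=np.zeros(d.shape,bool); box[c:e,a:b]=1; box&=d>0
    for nm,k in dict(orange=(H>=5)&(H<=16)&(S>130)&(V>90),red=((H<4)|(H>174))&(S>140)&(V>70),blue=(H>100)&(H<125)&(S>140)).items():
        k=k&box; k=(cv2.connectedComponentsWithStats(k.astype(np.uint8))); 
        L,st=k[1],k[2]; i=1+np.argmax(st[1:,4]); q=L==i; P=W[q]
        vv,uu=np.where(q)
        print(n,nm,q.sum(),"px",uu.mean().round(1),vv.mean().round(1),"med",np.median(P,0).round(4),"min",P.min(0).round(3),"max",P.max(0).round(3))
        if nm=="orange":
            c0=P.mean(0); u,s,vt=np.linalg.svd(P-c0,full_matrices=False); t=(P-c0)@vt[0]; print("  dir",vt[0].round(3),np.percentile(t,[1,99]).round(3), "normal",vt[2].round(3))
        if nm=="red":
            top=P[P[:,2]>P[:,2].max()-.004]; print("  top",top.mean(0).round(4),np.ptp(top,axis=0).round(3),len(top))
    k=box&(np.abs(W[...,2]-.054)<.006)&(S<70); P=W[k]; print(n,"bars",len(P),P[:,2].mean())
    np.save(n+"bars.npy",P)
    im=p.copy(); im[k]=(0,255,0); cr=im[c-10:e+10,a-10:b+10]
    cv2.imwrite(f"pics/{n}bars.png",cv2.resize(cr,None,fx=4,fy=4,interpolation=0))
x=cv2.imread("pics/scenebars.png");y=cv2.imread("pics/sidebars.png")
h=max(x.shape[0],y.shape[0]); f=lambda i:cv2.copyMakeBorder(i,0,h-i.shape[0],0,0,0)
cv2.imwrite("pics/bars.png",cv2.resize(np.hstack([f(x),f(y)]),(800,int(800*h/(x.shape[1]+y.shape[1])))))
```

```text
Traceback (most recent call last):
  File "h.py", line 10, in cloud
    v,u=np.mgrid[:d.shape[0],:d.shape[1]]; return world(m,u,v,d)
                                                  ~~~~~^^^^^^^^^
  File "h.py", line 8, in world
    return R.from_quat(m["orientation"]).apply(np.stack([x,-y,-d],-1))+m["position"]
           ~~~~~~~~~~~~~~~~~~~~~~~~~~~~~~~~~~~^^^^^^^^^^^^^^^^^^^^^^^^
  File "scipy/spatial/transform/_rotation.pyx", line 2580, in scipy.spatial.transform._rotation.Rotation.apply
ValueError: Expected input of shape (3,) or (P, 3), got (420, 560, 3).
```

```bash
sed -i 's/return R.from_quat(m\["orientation"\]).apply(np.stack(\[x,-y,-d\],-1))+m\["position"\]/return np.stack([x,-y,-d],-1)@R.from_quat(m["orientation"]).as_matrix().T+m["position"]/' h.py
cat > meas.py <<'E'
from h import *
boxes={"scene":(270,360,150,260),"side":(205,325,190,290)}
for n in boxes:
    z=np.load(n+"0.npz"); p,d=z["p"],z["d"]; m=cams.camera_model(n); W=cloud(m,d)
    a,b,c,e=boxes[n]; hsv=cv2.cvtColor(p,cv2.COLOR_BGR2HSV).astype(int); H,S,V=hsv[...,0],hsv[...,1],hsv[...,2]
    box=np.zeros(d.shape,bool); box[c:e,a:b]=1; box&=d>0
    for nm,k in dict(orange=(H>=5)&(H<=16)&(S>130)&(V>90),red=((H<4)|(H>174))&(S>140)&(V>70),blue=(H>100)&(H<125)&(S>140)).items():
        k=k&box; k=(cv2.connectedComponentsWithStats(k.astype(np.uint8))); 
        L,st=k[1],k[2]; i=1+np.argmax(st[1:,4]); q=L==i; P=W[q]
        vv,uu=np.where(q)
        print(n,nm,q.sum(),"px",uu.mean().round(1),vv.mean().round(1),"med",np.median(P,0).round(4),"min",P.min(0).round(3),"max",P.max(0).round(3))
        if nm=="orange":
            c0=P.mean(0); u,s,vt=np.linalg.svd(P-c0,full_matrices=False); t=(P-c0)@vt[0]; print("  dir",vt[0].round(3),np.percentile(t,[1,99]).round(3), "normal",vt[2].round(3))
        if nm=="red":
            top=P[P[:,2]>P[:,2].max()-.004]; print("  top",top.mean(0).round(4),np.ptp(top,axis=0).round(3),len(top))
    k=box&(np.abs(W[...,2]-.054)<.006)&(S<70); P=W[k]; print(n,"bars",len(P),P[:,2].mean())
    np.save(n+"bars.npy",P)
    im=p.copy(); im[k]=(0,255,0); cr=im[c-10:e+10,a-10:b+10]
    cv2.imwrite(f"pics/{n}bars.png",cv2.resize(cr,None,fx=4,fy=4,interpolation=0))
x=cv2.imread("pics/scenebars.png");y=cv2.imread("pics/sidebars.png")
h=max(x.shape[0],y.shape[0]); f=lambda i:cv2.copyMakeBorder(i,0,h-i.shape[0],0,0,0)
cv2.imwrite("pics/bars.png",cv2.resize(np.hstack([f(x),f(y)]),(800,int(800*h/(x.shape[1]+y.shape[1])))))
E
python3 meas.py
```

```text
scene orange 7 px 302.0 165.0 med [0.4642 0.1364 0.1415] min [0.455 0.131 0.137] max [0.47  0.143 0.143]
  dir [0.71  0.668 0.223] [-0.01   0.009] normal [-0.537  0.309  0.785]
scene red 57 px 308.1 200.1 med [0.635  0.0485 0.1769] min [0.621 0.036 0.173] max [0.646 0.061 0.18 ]
  top [0.6362 0.0484 0.1775] [0.024 0.024 0.004] 33
scene blue 50 px 293.7 209.9 med [0.4981 0.0902 0.0023] min [ 0.479  0.076 -0.003] max [0.518 0.105 0.007]
scene bars 577 0.05214375373185174
side orange 74 px 299.9 246.9 med [0.4528 0.136  0.1383] min [0.429 0.104 0.122] max [0.475 0.156 0.145]
  dir [0.634 0.76  0.145] [-0.036  0.025] normal [ 0.604 -0.604  0.52 ]
side red 72 px 248.2 208.3 med [0.6303 0.0557 0.1764] min [0.614 0.038 0.158] max [0.65  0.07  0.182]
  top [0.6292 0.0553 0.1799] [0.027 0.028 0.004] 21
side blue 193 px 280.7 264.8 med [0.5072 0.1246 0.0026] min [ 0.472  0.086 -0.005] max [0.554 0.148 0.065]
side bars 1027 0.05237672969749514
```

View pics/bars.png

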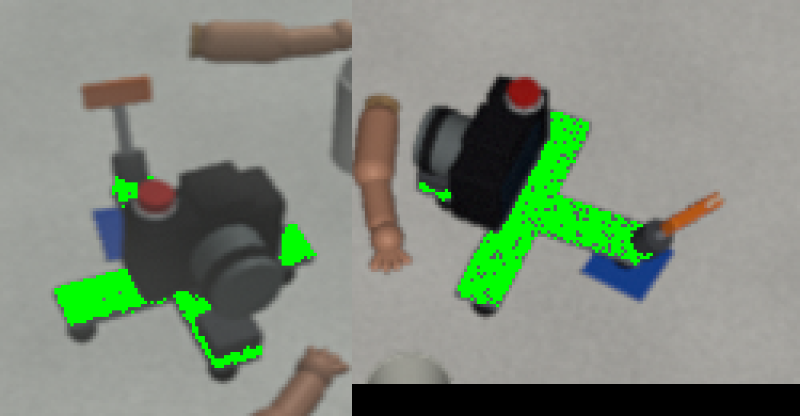

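The scene crop shows the T-handle end-on above the screw. In the side crop the cross bars are cleanly green, with the handle to the right pointing towards the robot. Next I'll fit the stand frame and the bar direction.

```bash
cat > fit.py <<'E'
from h import *
P=np.vstack([np.load("sidebars.npy"),np.load("scenebars.npy")])[:,:2]; S=np.load("sidebars.npy")[:,:2]
o=np.array([.597,.05]); y=np.arctan2(-0.4,.9)
sd=np.load("side0.npz"); m=cams.camera_model("side")
# initial: handle -> crossing direction
o=np.array([.60,.07]); y=np.arctan2(.07-.12,.60-.46)
for it in range(15):
    c,s=np.cos(y),np.sin(y); Q=(S-o)@np.array([[c,-s],[s,c]])
    A=[];
    for t in np.arange(-.11,.11,.006):
        k=(abs(Q[:,1]-t)<.003)&(Q[:,0]<.03)&(Q[:,0]>-.045)
        if abs(t)>.03 and k.sum()>3: A.append((t,np.percentile(Q[k,0],4)))
    B=[]
    for t in np.arange(-.09,-.03,.006):
        k=(abs(Q[:,0]-t)<.003)&(abs(Q[:,1])<.045)
        if k.sum()>3: B.append((t,*np.percentile(Q[k,1],[4,96])))
    A,B=np.array(A),np.array(B)
    pa=np.polyfit(A[:,0],A[:,1],1); pb=np.polyfit(B[:,0],(B[:,1]+B[:,2])/2,1)
    dy=(-pa[0]*2+pb[0])/3; dx=np.polyval(pa,0)+.0215; dyy=np.polyval(pb,0)
    o=o+.7*(dx*np.array([c,s])+dyy*np.array([-s,c])); y+=.7*dy
print("origin",o,"yaw",y,np.degrees(y),"resid slopes",pa[0],pb[0],"width",(B[:,2]-B[:,1]).mean(),len(A),len(B))
c,s=np.cos(y),np.sin(y); Q=(P-o)@np.array([[c,-s],[s,c]]); print("x,y ext",np.percentile(Q,[1,99],axis=0))
ex,ey=np.array([c,s,0]),np.array([-s,c,0]); ax=-.5*ex+np.array([0,0,.866])
h=np.r_[o,0]-.105*ex+np.array([0,0,.0205])+.124*ax
print("handle pred",h,"axis",ax)
print("feet/rear end", np.r_[o,0]+.085*ex)
# orange by both views
for n,b in dict(scene=(280,312,160,178),side=(285,318,236,258)).items():
    z=np.load(n+"0.npz"); p,d=z["p"],z["d"]; m=cams.camera_model(n); W=cloud(m,d); hsv=cv2.cvtColor(p,cv2.COLOR_BGR2HSV).astype(int)
    k=(hsv[...,0]<=20)&(hsv[...,1]>95)&(hsv[...,2]>60); M=np.zeros_like(k); M[b[2]:b[3],b[0]:b[1]]=1; k&=M
    vv,uu=np.where(k); Pp=W[k]; Pp=Pp[abs(Pp[:,2]-.135)<.03]; 
    rel=(Pp-h); loc=np.c_[rel@ex,rel@ey,rel@ax]
    e1=np.cross(ey,ax); loc=np.c_[rel@e1,rel@ey,rel@ax]
    u,s_,vt=np.linalg.svd(loc[:,:2]-loc[:,:2].mean(0)); 
    t=(loc[:,:2]-loc[:,:2].mean(0))@vt[0]
    print(n,len(Pp),"px",uu.mean(),vv.mean(),"box",cv2.minAreaRect(np.c_[uu,vv].astype(np.float32)),"mean",Pp.mean(0).round(4),"loc mean",loc.mean(0).round(4),"dir(e1,ey)",vt[0].round(3),np.percentile(t,[2,98]).round(3),"ax rng",np.percentile(loc[:,2],[5,95]).round(3))
    k=((hsv[...,0]<5)|(hsv[...,0]>172))&(hsv[...,1]>130)&(hsv[...,2]>60); M[:]=0; M[185:225,230:330]=1; k&=M; P3=W[k]
    q=P3[P3[:,2]>.168]; vv,uu=np.where(k); 
    K=m["mtx"]; ray=world(m,uu.mean(),vv.mean(),1.)-m["position"]; C=np.array(m["position"])
    g=C+ray*((.1745-C[2])/ray[2]); r=g-np.r_[o,0]; print("  button ray",g.round(4),"depthmean",q.mean(0).round(4),"stand xy",(r@ex).round(4),(r@ey).round(4))
E
python3 fit.py
```

```text
origin [0.62164366 0.09847063] yaw -0.15928633446728094 -9.126434699084413 resid slopes 0.0062578392413843165 0.01251568313728523 width 0.04013929278068199 27 10
x,y ext [[-0.1224954  -0.12046934]
 [ 0.11174097  0.11564132]]
handle pred [0.45675776 0.12495911 0.127884  ] axis [-0.49367037  0.07930681  0.866     ]
feet/rear end [0.70556762 0.08498847 0.        ]
scene 135 px 296.3703703703704 168.32592592592593 box ((296.148681640625, 168.3918914794922), (6.740358352661133, 19.892276763916016), 80.53767395019531) mean [0.458  0.1206 0.1307] loc mean [ 0.0031 -0.0041  0.0015] dir(e1,ey) [-0.507 -0.862] [-0.029  0.03 ] ax rng [-0.007  0.011]
  button ray [0.6333 0.0496 0.1745] depthmean [0.6347 0.0486 0.1762] stand xy 0.0193 -0.0464
side 87 px 299.9120879120879 246.84615384615384 box ((300.4999694824219, 246.50001525878906), (4.678801536560059, 20.946636199951172), 59.74356460571289) mean [0.4527 0.1323 0.1363] loc mean [-0.0003  0.0067  0.0098] dir(e1,ey) [0.508 0.861] [-0.038  0.024] ax rng [-0.004  0.016]
  button ray [0.6306 0.0533 0.1745] depthmean [0.6293 0.0551 0.1765] stand xy 0.016 -0.0431
```

```bash
cat >> h.py <<'E'
o=np.array([.6216,.0985,0]); yaw=-.1593
ex=np.array([np.cos(yaw),np.sin(yaw),0]); ey=np.array([-ex[1],ex[0],0]); ax=-.5*ex+np.array([0,0,.866]); e1=np.cross(ey,ax)
def rel(p,Rt):
    s=readout.sense(); R0=R.from_quat(s["tool_rot"]); 
    return (R0.inv().apply(p-s["tcp_pos"])*100).round(2),np.degrees((R0.inv()*Rt).as_rotvec()).round(1)
def pose(tx,ty): 
    tx=tx/np.linalg.norm(tx); ty=ty/np.linalg.norm(ty); return R.from_matrix(np.c_[tx,ty,np.cross(tx,ty)])
def show():
    s=readout.sense(); print("t",round(s["clock"],2),"tcp",s["tcp_pos"].round(4),"q",s["joints"].round(3),"F",s["contact_force"].round(2),"T",s["wrist_torque"].round(3),"w",round(s["gripper_width"],4)); return s
E
python3 - <<'E'
from h import *
s=show(); M=R.from_quat(s["tool_rot"]).as_matrix(); print(M.round(3))
# triangulate handle
A=[];b=[]
for n,u,v in(("scene",296.3,168.4),("side",300.2,246.7)):
    m=cams.camera_model(n); C=np.array(m["position"]); r=world(m,u,v,1.)-C; r/=np.linalg.norm(r); Pj=np.eye(3)-np.outer(r,r); A.append(Pj); b.append(Pj@C)
h=np.linalg.lstsq(np.vstack(A),np.hstack(b),rcond=None)[0]; res=[np.linalg.norm(a@h-c) for a,c in zip(A,b)]
q=h-o; print("handle tri",h.round(4),res,"stand",q@ex,q@ey)
for n,sg in(("+",1),("-",-1)):
    Rt=pose(sg*(-.862*e1+.508*ey),-ax); print(n,rel(h+.072*ax,Rt)); print(Rt.as_matrix().round(3))
E
```

```text
t 0.1 tcp [0.13   0.5341 0.1791] q [ 1.247  0.351  1.652 -0.     1.139 -0.085] F [ 0.44  0.08 -0.75] T [ 0.024  0.021 -0.003] w 0.0932
[[ 0.237 -0.    -0.972]
 [ 0.972 -0.001  0.237]
 [-0.001 -1.     0.   ]]
handle tri [0.4529 0.1239 0.1254] [np.float64(0.0002789571075273173), np.float64(0.00027895710752730334)] stand -0.17057983010036365 -0.0016606119611757638
+ (array([-32.5 ,  -0.84, -37.49]), array([-28.1, -62.5,  14.5]))
[[-0.656  0.494 -0.571]
 [ 0.62  -0.079 -0.781]
 [-0.431 -0.866 -0.254]]
- (array([-32.5 ,  -0.84, -37.49]), array([-16.4, 112.9, -31.7]))
[[ 0.656  0.494  0.571]
 [-0.62  -0.079  0.781]
 [ 0.431 -0.866  0.254]]
```

Request:
{"name": "play_rows", "arguments": {
  "increments": [
    {"xyz": [0, -6, 0], "fingers": 0},
    {"xyz": [-8, -6, -9], "twist": [-7, -15, 3.5], "fingers": 0},
    {"xyz": [-16, -6, -18], "twist": [-14, -31, 7], "fingers": 0},
    {"xyz": [-32.5, -4, -37.5], "twist": [-28.1, -62.5, 14.5], "fingers": 0},
    {"xyz": [-32.5, -4, -37.5], "twist": [-28.1, -62.5, 14.5], "fingers": 0},
    {"xyz": [-32.5, -4, -37.5], "twist": [-28.1, -62.5, 14.5], "fingers": 0},
    {"xyz": [-32.5, -0.8, -37.5], "twist": [-28.1, -62.5, 14.5], "fingers": 0},
    {"xyz": [-32.5, -0.8, -37.5], "twist": [-28.1, -62.5, 14.5], "fingers": 0},
    {"xyz": [-32.5, -0.8, -37.5], "twist": [-28.1, -62.5, 14.5], "fingers": 0},
    {"xyz": [-32.5, -0.8, -37.5], "twist": [-28.1, -62.5, 14.5], "fingers": 0},
    {"xyz": [-32.5, -0.8, -37.5], "twist": [-28.1, -62.5, 14.5], "fingers": 0},
    {"xyz": [-32.5, -0.8, -37.5], "twist": [-28.1, -62.5, 14.5], "fingers": 0}
  ],
  "force": 20
}}

```text
$.increments[0]: bad value
```

Run:
```python
from h import *
h=np.array([.4529,.1239,.1254]); s=show(); Rt=pose(-.862*e1+.508*ey,-ax); print(rel(h+.03*ax,Rt))
p,d,m=grab("wrist"); cv2.imwrite("pics/w1.png",p); np.savez("w1.npz",p=p,d=d,pos=m["position"],q=m["orientation"],mtx=m["mtx"])
```

```text
t 0.1 tcp [0.13   0.5341 0.1791] q [ 1.247  0.351  1.652 -0.     1.139 -0.085] F [ 0.44  0.08 -0.75] T [ 0.024  0.021 -0.003] w 0.0932
(array([-32.33,   2.8 , -39.58]), array([-28.1, -62.5,  14.5]))
```

View pics/w1.png

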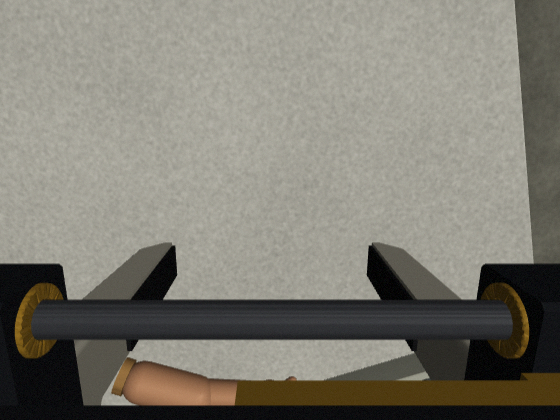

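The call was refused because the first row had no twist, so the arm didn't move. The wrist view shows only the open fingers and a doll limb at the bottom left. I'll resend with every field filled in.

Request:
{"name": "play_rows", "arguments": {
  "increments": [
    {"xyz": [0, -6, 0], "twist": [0, 0, 0], "fingers": 0},
    {"xyz": [-8, -6, -9], "twist": [-7, -15, 3.5], "fingers": 0},
    {"xyz": [-16, -6, -18], "twist": [-14, -31, 7], "fingers": 0},
    {"xyz": [-32.5, -4, -37.5], "twist": [-28.1, -62.5, 14.5], "fingers": 0},
    {"xyz": [-32.5, -4, -37.5], "twist": [-28.1, -62.5, 14.5], "fingers": 0},
    {"xyz": [-32.5, -4, -37.5], "twist": [-28.1, -62.5, 14.5], "fingers": 0},
    {"xyz": [-32.5, -0.8, -37.5], "twist": [-28.1, -62.5, 14.5], "fingers": 0},
    {"xyz": [-32.5, -0.8, -37.5], "twist": [-28.1, -62.5, 14.5], "fingers": 0},
    {"xyz": [-32.5, -0.8, -37.5], "twist": [-28.1, -62.5, 14.5], "fingers": 0},
    {"xyz": [-32.5, -0.8, -37.5], "twist": [-28.1, -62.5, 14.5], "fingers": 0},
    {"xyz": [-32.5, -0.8, -37.5], "twist": [-28.1, -62.5, 14.5], "fingers": 0},
    {"xyz": [-32.5, -0.8, -37.5], "twist": [-28.1, -62.5, 14.5], "fingers": 0}
  ],
  "force": 20
}}

```text
clock: 1.65
tcp_pos: [0.4171, 0.1313, 0.1877]
tool_rot: [0.411, 0.678, -0.608, -0.051]
contact_force: [-0.5, -0.4, -0.3]
gripper_width: 0.0003
```

Run:
```python
from h import *
h=np.array([.4529,.1239,.1254]); s=show(); Rt=pose(-.862*e1+.508*ey,-ax); print(rel(h+.03*ax,Rt))
p,d,m=grab("wrist"); cv2.imwrite("pics/w2.png",p); np.savez("w2.npz",p=p,d=d,pos=m["position"],q=m["orientation"],mtx=m["mtx"])
W=cloud(m,d); hsv=cv2.cvtColor(p,cv2.COLOR_BGR2HSV).astype(int); k=(hsv[...,0]>=5)&(hsv[...,0]<=18)&(hsv[...,1]>150)&(hsv[...,2]>90)&(d>0)
P=W[k]; L=np.c_[(P-h)@e1,(P-h)@ey,(P-h)@ax]; k2=(abs(L)<.06).all(1); L=L[k2]; print(len(L)); print(np.percentile(L,[2,50,98],axis=0).round(4))
```

```text
t 1.65 tcp [0.4171 0.1313 0.1877] q [ 0.384 -0.076  2.252 -0.502  0.562 -1.694] F [-0.54 -0.44 -0.27] T [0.096 0.311 0.021] w 0.0003
(array([-0.12,  4.22,  0.13]), array([0.2, 0.1, 0.1]))
1387
[[-0.0199 -0.0313  0.01  ]
 [-0.0013 -0.0035  0.0134]
 [ 0.0153  0.0227  0.015 ]]
```

View pics/w2.png

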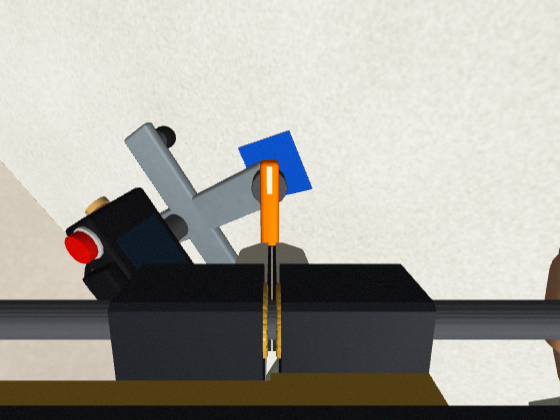

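The wrist view has the orange bar upright at columns 262-278, rows 160-245, in line with the closed fingers at column 271. The blue scrap and the stand's bars are behind it. Next I'll refine the centre along the bar.

Run:
```python
from h import *
h=np.array([.4529,.1239,.1254]); z=np.load("w2.npz"); p,d=z["p"],z["d"]; m=dict(mtx=z["mtx"],position=z["pos"],orientation=z["q"])
W=cloud(m,d); hsv=cv2.cvtColor(p,cv2.COLOR_BGR2HSV).astype(int); k=(hsv[...,0]>=5)&(hsv[...,0]<=18)&(hsv[...,1]>150)&(hsv[...,2]>90)&(d>0)
k[:150]=0;k[255:]=0
P=W[k]; L=np.c_[(P-h)@e1,(P-h)@ey,(P-h)@ax]; L=L[abs(L[:,2]-.0135)<.003]
r=cv2.minAreaRect((L[:,:2]*1000).astype(np.float32)); print(len(L),r)
c=L[:,:2].mean(0); u,s,vt=np.linalg.svd(L[:,:2]-c,full_matrices=False); t=(L[:,:2]-c)@vt.T; print(vt[0],np.percentile(t,[1,99],axis=0)*1000)
vv,uu=np.where(k); print(uu.min(),uu.max(),vv.min(),vv.max())
S=d[300:340,0]; B=readout.sense(); 
# blue scrap and red button from wrist
kb=(hsv[...,0]>100)&(hsv[...,0]<125)&(hsv[...,1]>150)&(hsv[...,2]>80)&(d>0); kb[:120]=0; kb[210:]=0;Q=W[kb]; print("scrap",np.median(Q,0),len(Q))
kr=((hsv[...,0]<4)|(hsv[...,0]>175))&(hsv[...,1]>170)&(hsv[...,2]>120)&(d>0); Q=W[kr]; Q=Q[Q[:,2]>.17]; print("red",Q.mean(0),np.ptp(Q,axis=0),len(Q),(Q.mean(0)-o)@ex,(Q.mean(0)-o)@ey)
# -x bar from wrist: midline
k3=(abs(W[...,2]-.054)<.004)&(hsv[...,1]<90); Q=W[k3]-o; a,b=Q@ex,Q@ey
for t in np.arange(-.09,-.03,.012):
    g=b[(abs(a-t)<.006)&(abs(b)<.04)]; print("bar",round(t,3),len(g),np.percentile(g,[3,97]).round(4) if len(g)>5 else '')
```

```text
1351 ((-1.3755550384521484, -3.718149185180664), (63.09782409667969, 13.51725959777832), 59.739784240722656)
[0.49758438 0.86741558] [[-31.29811161  -6.74429012]
 [ 29.92475034   6.65044124]]
92 278 160 246
scrap [0.49748084 0.09873714 0.0029122 ] 2027
red [0.62485604 0.05100315 0.17576826] [0.03155494 0.03016569 0.00820235] 596 0.0107491028701565 -0.04637897160905159
bar -0.09 351 [-0.0254  0.0159]
bar -0.078 335 [-0.0252  0.0157]
bar -0.066 314 [-0.0255  0.0154]
bar -0.054 304 [-0.0255  0.0159]
bar -0.042 290 [-0.0257  0.0156]
```

```bash
cat >> h.py <<'E'
h=np.array([.4529,.1239,.1254])-.0012*e1-.0036*ey+.0012*ax
E
python3 - <<'E'
from h import *
Rt=pose(-.868*e1+.498*ey,-ax); print(h,rel(h+.016*ax,Rt)); show()
E
```

```text
[0.4507105 0.1206056 0.1258392] (array([-0.21,  5.5 ,  0.51]), array([ 0.2, -0.6,  0.1]))
t 1.7 tcp [0.4171 0.1314 0.1877] q [ 0.385 -0.076  2.252 -0.502  0.562 -1.694] F [ 0.08 -0.37 -0.65] T [ 0.13   0.337 -0.019] w 0.0007
```

Request:
{"name": "play_rows", "arguments": {
  "increments": [
    {"xyz": [-0.2, 2, 0.5], "twist": [0.2, -0.6, 0.1], "fingers": 0},
    {"xyz": [-0.2, 4, 0.5], "twist": [0.2, -0.6, 0.1], "fingers": 0},
    {"xyz": [-0.2, 5.4, 0.5], "twist": [0.2, -0.6, 0.1], "fingers": 0},
    {"xyz": [-0.2, 5.4, 0.5], "twist": [0.2, -0.6, 0.1], "fingers": 0},
    {"xyz": [-0.2, 5.4, 0.5], "twist": [0.2, -0.6, 0.1], "fingers": 0}
  ]
}}

```text
clock: 2.33
tcp_pos: [0.4425, 0.1213, 0.1408]
tool_rot: [0.408, 0.676, -0.611, -0.048]
contact_force: [1.6, -0.1, 0.0]
gripper_width: 0.001
```

Run:
```python
from h import *
s=show(); print("axial above h",(s["tcp_pos"]-h)@ax, "Fax",s["contact_force"]@ax)
```

```text
t 2.33 tcp [0.4425 0.1213 0.1408] q [ 0.329  0.057  2.27  -0.627  0.415 -1.603] F [ 1.57 -0.15  0.01] T [ 0.142  0.285 -0.015] w 0.001
axial above h 0.017095618428987925 Fax -0.7771552464148296
```

Request:
{"name": "play_rows", "arguments": {
  "increments": [
    {"xyz": [0, 0.3, 0], "twist": [0, 0, 0], "fingers": 0},
    {"xyz": [0, 0.3, 0], "twist": [0, 0, 0], "fingers": 0},
    {"xyz": [0, 0.3, 0], "twist": [0, 0, 0], "fingers": 0}
  ]
}}

```text
clock: 2.7
tcp_pos: [0.4442, 0.1203, 0.1379]
tool_rot: [0.409, 0.676, -0.611, -0.048]
contact_force: [0.0, -0.3, -0.0]
gripper_width: 0.0003
```

Request:
{"name": "play_rows", "arguments": {
  "increments": [
    {"xyz": [0, 0.1, 0], "twist": [0, 0, 0], "fingers": 0},
    {"xyz": [0, 0.1, 0], "twist": [0, 0, 0], "fingers": 0},
    {"xyz": [0, 0.1, 0], "twist": [0, 0, 0], "fingers": 0}
  ]
}}

```text
clock: 3.08
tcp_pos: [0.4447, 0.1202, 0.1369]
tool_rot: [0.409, 0.676, -0.611, -0.048]
contact_force: [-0.6, -0.5, 0.1]
gripper_width: 0.0006
```

Request:
{"name": "play_rows", "arguments": {
  "increments": [
    {"xyz": [0, 0.1, 0], "twist": [0, 0, 0], "fingers": 0},
    {"xyz": [0, 0.1, 0], "twist": [0, 0, 0], "fingers": 0},
    {"xyz": [0, 0.1, 0], "twist": [0, 0, 0], "fingers": 0}
  ]
}}

```text
clock: 3.45
tcp_pos: [0.4452, 0.1201, 0.136]
tool_rot: [0.409, 0.676, -0.611, -0.048]
contact_force: [0.6, 0.0, -0.7]
gripper_width: 0.0002
```

Request:
{"name": "play_rows", "arguments": {
  "increments": [
    {"xyz": [0, 0.1, 0], "twist": [0, 0, 0], "fingers": 0},
    {"xyz": [0, 0.1, 0], "twist": [0, 0, 0], "fingers": 0},
    {"xyz": [0, 0.1, 0], "twist": [0, 0, 0], "fingers": 0}
  ]
}}

```text
clock: 3.82
tcp_pos: [0.4457, 0.12, 0.1352]
tool_rot: [0.409, 0.676, -0.611, -0.048]
contact_force: [0.1, -0.2, 0.6]
gripper_width: 0.0003
```

Request:
{"name": "play_rows", "arguments": {
  "increments": [
    {"xyz": [0, 0.1, 0], "twist": [0, 0, 0], "fingers": 0},
    {"xyz": [0, 0.1, 0], "twist": [0, 0, 0], "fingers": 0},
    {"xyz": [0, 0.1, 0], "twist": [0, 0, 0], "fingers": 0}
  ]
}}

```text
clock: 4.2
tcp_pos: [0.4462, 0.12, 0.1343]
tool_rot: [0.409, 0.676, -0.611, -0.048]
contact_force: [0.2, 0.4, 0.3]
gripper_width: 0.0002
```

Request:
{"name": "play_rows", "arguments": {
  "increments": [
    {"xyz": [0, 0.1, 0], "twist": [0, 0, 0], "fingers": 0},
    {"xyz": [0, 0.1, 0], "twist": [0, 0, 0], "fingers": 0},
    {"xyz": [0, 0.1, 0], "twist": [0, 0, 0], "fingers": 0}
  ]
}}

```text
clock: 4.58
tcp_pos: [0.4467, 0.1199, 0.1334]
tool_rot: [0.409, 0.676, -0.611, -0.048]
contact_force: [-0.9, 0.3, -0.1]
gripper_width: 0.0007
```

Run:
```python
from h import *
s=show(); print("axial above h",(s["tcp_pos"]-h)@ax,(s["tcp_pos"]-h)@e1,(s["tcp_pos"]-h)@ey)
p,d,m=grab("wrist"); q,d2,m2=grab("scene"); a=p[130:350,150:400]; b=q[130:230,260:340]
cv2.imwrite("pics/w3.png",np.hstack([cv2.resize(a,(400,352)),cv2.resize(b,(400,352))]))
W=cloud(m,d); hsv=cv2.cvtColor(p,cv2.COLOR_BGR2HSV).astype(int); k=(hsv[...,0]>=5)&(hsv[...,0]<=18)&(hsv[...,1]>150)&(hsv[...,2]>90)&(d>0)
k[:130]=0;k[255:]=0; P=W[k]; L=np.c_[(P-h)@e1,(P-h)@ey,(P-h)@ax]; print(np.percentile(L,[3,50,97],axis=0).round(4),len(L))
```

```text
t 4.58 tcp [0.4467 0.1199 0.1334] q [ 0.322  0.08   2.271 -0.654  0.394 -1.578] F [-0.87  0.29 -0.13] T [ 0.073  0.338 -0.007] w 0.0007
axial above h 0.008525173246905915 0.0004341439301582795 -0.0013338801588711916
[[-0.0193 -0.0287 -0.0009]
 [-0.0076 -0.013   0.012 ]
 [ 0.0035  0.0021  0.0476]] 1283
```

View pics/w3.png

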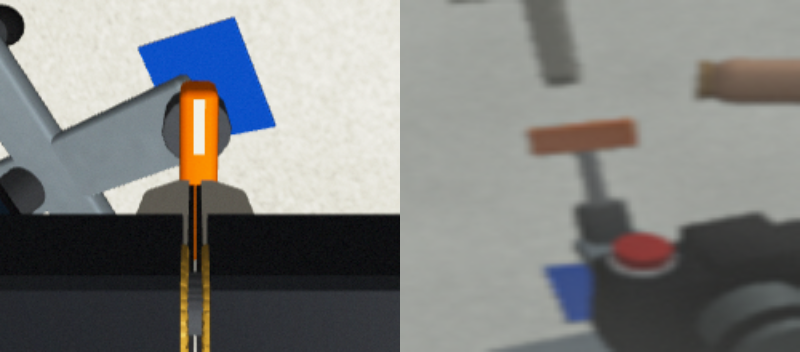

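The wrist crop shows the finger tips over the lower part of the bar. The scene crop shows the tips at (560,80), clearly short of the handle at (585,130). I'll project the TCP into both views.

```bash
cat >> h.py <<'E'
def proj(m,P):
    c=R.from_quat(m["orientation"]).inv().apply(np.atleast_2d(P)-m["position"]); K=np.array(m["mtx"])
    return np.c_[K[0,2]+K[0,0]*c[:,0]/-c[:,2], K[1,2]-K[1,1]*c[:,1]/-c[:,2]], -c[:,2]
E
python3 - <<'E'
from h import *
s=show(); T=s["tcp_pos"]; Y=R.from_quat(s["tool_rot"]).as_matrix()[:,1]
for n in("scene","side","wrist"):
    p,d,m=grab(n); 
    px,z=proj(m,[T,T-.019*Y,h,h+.012*ax]); print(n,px.round(1).tolist(),z.round(3)); 
    if n=="wrist":
        for v in range(236,300,6): print(v,[round(float(d[v,u]),3) for u in(262,268,272,276,282)])
        print(m["position"],(np.array(m["position"])-T)@Y)
    if n!="wrist": np.savez(n+"1.npz",p=p,d=d)
    if n=="side":
        W=cloud(m,d); 
        u,v=px[0].round().astype(int)
        cv2.imwrite("pics/s4.png",cv2.resize(p[200:300,220:360],None,fx=5,fy=5))
E
```

```text
t 4.67 tcp [0.4467 0.1199 0.1334] q [ 0.322  0.08   2.271 -0.654  0.394 -1.578] F [-0.02  0.76 -0.27] T [ 0.125  0.301 -0.033] w 0.0006
scene [[294.2, 165.7], [293.2, 159.6], [295.1, 168.3], [294.4, 164.5]] [1.204 1.198 1.207 1.203]
side [[302.7, 244.4], [306.0, 242.3], [301.2, 245.8], [303.3, 244.5]] [1.55  1.535 1.556 1.547]
wrist [[271.5, 235.8], [271.5, 246.9], [273.2, 232.9], [273.3, 239.2]] [0.216 0.198 0.225 0.213]
236 [0.215, 0.212, 0.212, 0.212, 0.212]
242 [0.175, 0.212, 0.213, 0.175, 0.175]
248 [0.167, 0.171, 0.173, 0.168, 0.169]
254 [0.161, 0.165, 0.172, 0.159, 0.16]
260 [0.154, 0.159, 0.173, 0.154, 0.153]
266 [0.081, 0.152, 0.173, 0.148, 0.08]
272 [0.078, 0.147, 0.172, 0.142, 0.078]
278 [0.074, 0.141, 0.172, 0.14, 0.075]
284 [0.071, 0.134, 0.22, 0.076, 0.071]
290 [0.069, 0.131, 0.22, 0.075, 0.07]
296 [0.067, 0.126, 0.438, 0.072, 0.066]
[0.30617334 0.08290437 0.29437454] -0.20564939417143932
```

View pics/s4.png

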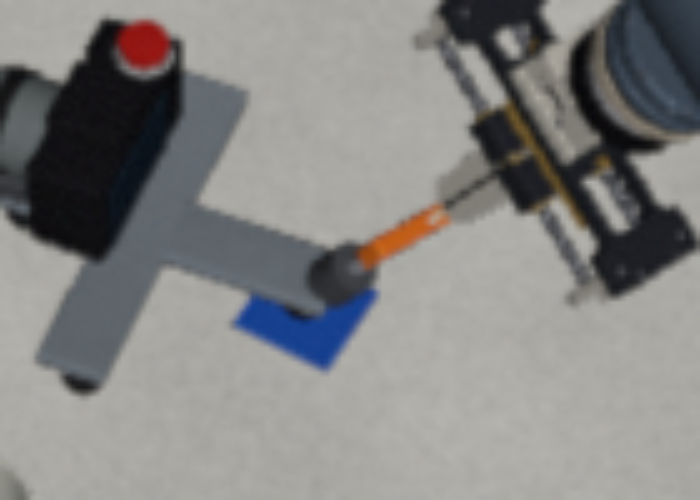

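The side crop shows the grey finger tips at about (440,205), still short of the handle centre, which projects to about (416,222).

Run:
```python
from h import *
s=readout.sense(); T=s["tcp_pos"]; M=R.from_quat(s["tool_rot"]).as_matrix()
p,d,m=grab("wrist"); W=cloud(m,d); L=(W-T)@M*1000
for v in(238,240,242,244,248,256,264): print(v,[L[v,u].round(0).tolist() for u in(240,255,262,268,272,276,282)])
z=np.load("w1.npz"); 
# start image: open fingers; camera in tool frame is constant
C=M.T@(np.array(m["position"])-T); Rc=M.T@R.from_quat(m["orientation"]).as_matrix(); print("cam in tool",C)
mm=dict(mtx=m["mtx"],position=C,orientation=R.from_matrix(Rc).as_quat()); print(Rc.round(3))
```

```text
238 [[-30.0, 123.0, -43.0], [-19.0, 181.0, -63.0], [-6.0, -2.0, -1.0], [-2.0, -3.0, -0.0], [0.0, -4.0, -0.0], [3.0, -5.0, 0.0], [6.0, -4.0, 0.0]]
240 [[-30.0, 125.0, -46.0], [-19.0, 182.0, -66.0], [-6.0, -2.0, -2.0], [-2.0, -4.0, -1.0], [0.0, -4.0, -1.0], [3.0, -5.0, -1.0], [6.0, -3.0, -2.0]]
242 [[-37.0, 193.0, -72.0], [-19.0, 184.0, -69.0], [-4.0, -39.0, 10.0], [-2.0, -5.0, -2.0], [0.0, -3.0, -3.0], [2.0, -39.0, 10.0], [5.0, -39.0, 10.0]]
244 [[-37.0, 193.0, -74.0], [-8.0, -43.0, 10.0], [-4.0, -42.0, 10.0], [-2.0, -3.0, -4.0], [0.0, -5.0, -3.0], [2.0, -42.0, 10.0], [5.0, -42.0, 10.0]]
248 [[-37.0, 196.0, -80.0], [-7.0, -48.0, 10.0], [-4.0, -47.0, 10.0], [-2.0, -43.0, 8.0], [0.0, -44.0, 9.0], [2.0, -47.0, 10.0], [5.0, -49.0, 11.0]]
256 [[-13.0, -59.0, 11.0], [-7.0, -58.0, 10.0], [-4.0, -59.0, 11.0], [-1.0, -53.0, 8.0], [0.0, -44.0, 5.0], [2.0, -57.0, 10.0], [5.0, -59.0, 10.0]]
264 [[-7.0, -129.0, 36.0], [-4.0, -128.0, 36.0], [-2.0, -129.0, 37.0], [-1.0, -63.0, 9.0], [0.0, -45.0, 1.0], [2.0, -67.0, 10.0], [3.0, -130.0, 37.0]]
cam in tool [ 0.00031075 -0.20564338  0.06862261]
[[ 1.     0.001  0.001]
 [ 0.001  0.246 -0.969]
 [-0.001  0.969  0.246]]
```

Run:
```python
from h import *
s=readout.sense(); T=s["tcp_pos"]; M=R.from_quat(s["tool_rot"]).as_matrix(); m=cams.camera_model("wrist")
C=M.T@(np.array(m["position"])-T); Rc=M.T@R.from_quat(m["orientation"]).as_matrix()
mm=dict(mtx=m["mtx"],position=C,orientation=R.from_matrix(Rc).as_quat())
z=np.load("w1.npz"); L=cloud(mm,z["d"])*1000
for v in(240,244,248,254,260,268,280,295): print(v,[L[v,u].round(0).tolist() for u in(140,155,165,172,372,380,395)])
```

```text
240 [[-146.0, 179.0, -65.0], [-129.0, 179.0, -64.0], [-119.0, 180.0, -65.0], [-110.0, 178.0, -64.0], [111.0, 178.0, -64.0], [120.0, 179.0, -65.0], [136.0, 177.0, -64.0]]
244 [[-146.0, 178.0, -69.0], [-130.0, 179.0, -69.0], [-50.0, -42.0, 10.0], [-111.0, 179.0, -69.0], [48.0, -40.0, 9.0], [51.0, -42.0, 10.0], [137.0, 179.0, -69.0]]
248 [[-147.0, 179.0, -74.0], [-53.0, -48.0, 10.0], [-49.0, -48.0, 10.0], [-47.0, -44.0, 9.0], [47.0, -43.0, 8.0], [50.0, -48.0, 10.0], [57.0, -47.0, 10.0]]
254 [[-58.0, -55.0, 10.0], [-51.0, -55.0, 10.0], [-48.0, -51.0, 8.0], [-46.0, -45.0, 6.0], [46.0, -47.0, 7.0], [48.0, -54.0, 9.0], [54.0, -54.0, 10.0]]
260 [[-55.0, -62.0, 10.0], [-49.0, -62.0, 10.0], [-47.0, -55.0, 7.0], [-47.0, -45.0, 3.0], [46.0, -48.0, 4.0], [47.0, -58.0, 8.0], [51.0, -63.0, 10.0]]
268 [[-52.0, -71.0, 10.0], [-47.0, -67.0, 9.0], [-46.0, -58.0, 4.0], [-46.0, -47.0, -0.0], [47.0, -47.0, -0.0], [46.0, -60.0, 6.0], [49.0, -71.0, 10.0]]
280 [[-48.0, -81.0, 10.0], [-46.0, -72.0, 6.0], [-47.0, -58.0, -1.0], [-46.0, -48.0, -6.0], [47.0, -49.0, -5.0], [46.0, -61.0, 1.0], [47.0, -78.0, 8.0]]
295 [[-46.0, -89.0, 8.0], [-46.0, -73.0, -0.0], [-123.0, 178.0, -131.0], [-115.0, 180.0, -132.0], [116.0, 180.0, -132.0], [47.0, -62.0, -6.0], [47.0, -80.0, 3.0]]
```

All four checks (wrist depth on the fingers, scene view, side view, no contact) agree that the real finger tips sit about 41 mm behind the reported TCP. I'll allow for that and go on down, feeling for the handle top.

Request:
{"name": "play_rows", "arguments": {
  "increments": [
    {"xyz": [0.1, 1.5, -0.1], "twist": [0, 0, 0], "fingers": 0},
    {"xyz": [0.1, 2.7, -0.1], "twist": [0, 0, 0], "fingers": 0},
    {"xyz": [0.1, 2.7, -0.1], "twist": [0, 0, 0], "fingers": 0},
    {"xyz": [0.1, 2.7, -0.1], "twist": [0, 0, 0], "fingers": 0}
  ]
}}

```text
clock: 5.38
tcp_pos: [0.4598, 0.1191, 0.1101]
tool_rot: [0.409, 0.676, -0.611, -0.048]
contact_force: [-0.3, 0.1, 0.5]
gripper_width: 0.0005
```

Request:
{"name": "play_rows", "arguments": {
  "increments": [
    {"xyz": [0, 0.2, 0], "twist": [0, 0, 0], "fingers": 0},
    {"xyz": [0, 0.2, 0], "twist": [0, 0, 0], "fingers": 0},
    {"xyz": [0, 0.2, 0], "twist": [0, 0, 0], "fingers": 0}
  ]
}}

```text
clock: 5.75
tcp_pos: [0.4609, 0.119, 0.1083]
tool_rot: [0.409, 0.676, -0.611, -0.048]
contact_force: [0.4, 0.3, 0.6]
gripper_width: 0.0003
```

Request:
{"name": "play_rows", "arguments": {
  "increments": [
    {"xyz": [0, 0.2, 0], "twist": [0, 0, 0], "fingers": 0},
    {"xyz": [0, 0.2, 0], "twist": [0, 0, 0], "fingers": 0},
    {"xyz": [0, 0.2, 0], "twist": [0, 0, 0], "fingers": 0}
  ]
}}

```text
clock: 6.12
tcp_pos: [0.4619, 0.1188, 0.1064]
tool_rot: [0.409, 0.676, -0.611, -0.048]
contact_force: [-0.2, -0.5, -0.1]
gripper_width: 0.0005
```

Request:
{"name": "play_rows", "arguments": {
  "increments": [
    {"xyz": [0, 0.2, 0], "twist": [0, 0, 0], "fingers": 0},
    {"xyz": [0, 0.2, 0], "twist": [0, 0, 0], "fingers": 0},
    {"xyz": [0, 0.2, 0], "twist": [0, 0, 0], "fingers": 0}
  ]
}}

```text
clock: 6.5
tcp_pos: [0.4628, 0.1186, 0.1046]
tool_rot: [0.409, 0.676, -0.611, -0.048]
contact_force: [0.2, -0.1, -0.3]
gripper_width: 0.0005
```

Request:
{"name": "play_rows", "arguments": {
  "increments": [
    {"xyz": [0, 0.2, 0], "twist": [0, 0, 0], "fingers": 0},
    {"xyz": [0, 0.2, 0], "twist": [0, 0, 0], "fingers": 0},
    {"xyz": [0, 0.2, 0], "twist": [0, 0, 0], "fingers": 0}
  ]
}}

```text
clock: 6.88
tcp_pos: [0.4638, 0.1184, 0.1029]
tool_rot: [0.409, 0.676, -0.611, -0.048]
contact_force: [0.4, -0.0, -0.5]
gripper_width: 0.0006
```

Request:
{"name": "play_rows", "arguments": {
  "increments": [
    {"xyz": [0, 0.1, 0], "twist": [0, 0, 0], "fingers": 0},
    {"xyz": [0, 0.1, 0], "twist": [0, 0, 0], "fingers": 0},
    {"xyz": [0, 0.1, 0], "twist": [0, 0, 0], "fingers": 0}
  ]
}}

```text
clock: 7.25
tcp_pos: [0.4643, 0.1184, 0.1021]
tool_rot: [0.409, 0.676, -0.611, -0.048]
contact_force: [-3.1, 0.8, 3.5]
gripper_width: 0.0001
```

Run:
```python
from h import *
s=show(); print("axial above h",(s["tcp_pos"]-h)@ax,(s["tcp_pos"]-h)@e1,(s["tcp_pos"]-h)@ey,s["contact_force"]@ax)
```

```text
t 7.25 tcp [0.4643 0.1184 0.1021] q [ 0.301  0.18   2.265 -0.812  0.314 -1.427] F [-3.05  0.75  3.51] T [ 0.151  0.484 -0.078] w 0.0001
axial above h -0.027422530096204753 2.774506651686756e-05 -7.447687976824495e-05 4.603546383744572
```

Contact with the handle top, at 4.6 N. Continuing in 0.7 mm steps until the foot lands.

Request:
{"name": "play_rows", "arguments": {
  "increments": [
    {"xyz": [0, 0.07, 0], "twist": [0, 0, 0], "fingers": 0},
    {"xyz": [0, 0.07, 0], "twist": [0, 0, 0], "fingers": 0},
    {"xyz": [0, 0.07, 0], "twist": [0, 0, 0], "fingers": 0}
  ]
}}

```text
clock: 7.62
tcp_pos: [0.4645, 0.1183, 0.1014]
tool_rot: [0.409, 0.676, -0.611, -0.048]
contact_force: [-6.2, 1.0, 6.1]
gripper_width: 0.0002
```

Request:
{"name": "play_rows", "arguments": {
  "increments": [
    {"xyz": [0, 0.07, 0], "twist": [0, 0, 0], "fingers": 0},
    {"xyz": [0, 0.07, 0], "twist": [0, 0, 0], "fingers": 0},
    {"xyz": [0, 0.07, 0], "twist": [0, 0, 0], "fingers": 0}
  ]
}}

```text
clock: 8.0
tcp_pos: [0.4647, 0.1182, 0.1009]
tool_rot: [0.409, 0.676, -0.611, -0.048]
contact_force: [-9.0, 2.4, 8.2]
gripper_width: 0.0002
```

Request:
{"name": "play_rows", "arguments": {
  "increments": [
    {"xyz": [0, 0.07, 0], "twist": [0, 0, 0], "fingers": 0},
    {"xyz": [0, 0.07, 0], "twist": [0, 0, 0], "fingers": 0},
    {"xyz": [0, 0.07, 0], "twist": [0, 0, 0], "fingers": 0}
  ]
}}

```text
clock: 8.38
tcp_pos: [0.4648, 0.1182, 0.1002]
tool_rot: [0.409, 0.676, -0.611, -0.048]
contact_force: [-11.0, 2.3, 10.2]
gripper_width: 0.0006
```

Request:
{"name": "play_rows", "arguments": {
  "increments": [
    {"xyz": [0, 0.07, 0], "twist": [0, 0, 0], "fingers": 0},
    {"xyz": [0, 0.07, 0], "twist": [0, 0, 0], "fingers": 0},
    {"xyz": [0, 0.07, 0], "twist": [0, 0, 0], "fingers": 0}
  ]
}}

```text
clock: 8.75
tcp_pos: [0.4652, 0.1182, 0.1]
tool_rot: [0.409, 0.676, -0.611, -0.048]
contact_force: [-16.8, 2.4, 19.5]
gripper_width: 0.0004
```

The horizontal force grew because the handle has to swing backwards as the stand tips, so that reading is unclear. I'll grip the handle instead and tip the stand along its true arc. Retracting, opening, then going down around the bar.

Request:
{"name": "play_rows", "arguments": {
  "increments": [
    {"xyz": [0, -2.0, 0], "twist": [0, 0, 0], "fingers": 50},
    {"xyz": [0, -2.0, 0], "twist": [0, 0, 0], "fingers": 50},
    {"xyz": [0, -2.0, 0], "twist": [0, 0, 0], "fingers": 50},
    {"xyz": [0, -2.0, 0], "twist": [0, 0, 0], "fingers": 50},
    {"xyz": [0, -2.0, 0], "twist": [0, 0, 0], "fingers": 50}
  ]
}}

```text
clock: 9.38
tcp_pos: [0.4558, 0.1196, 0.1165]
tool_rot: [0.409, 0.676, -0.612, -0.049]
contact_force: [-0.3, -0.3, -1.0]
gripper_width: 0.0442
```

Run:
```python
from h import *
s=show(); T=s["tcp_pos"]; M=R.from_quat(s["tool_rot"]).as_matrix(); print("axial above h",(T-h)@ax,(T-h)@e1,(T-h)@ey)
p,d,m=grab("wrist"); W=cloud(m,d); hsv=cv2.cvtColor(p,cv2.COLOR_BGR2HSV).astype(int); k=(hsv[...,0]>=5)&(hsv[...,0]<=18)&(hsv[...,1]>150)&(hsv[...,2]>90)&(d>0)
P=(W-T)@M*1000; k&=(abs(P[...,0])<30)&(P[...,1]>-60)&(P[...,1]<0)
Q=P[k]; top=np.median(Q[:,1]); Q=Q[abs(Q[:,1]-top)<3]; print(len(Q),"top y",top,cv2.minAreaRect(Q[:,[0,2]].astype(np.float32)),np.percentile(Q,[1,50,99],axis=0).round(1).tolist())
cv2.imwrite("pics/w5.png",p)
```

```text
t 9.38 tcp [0.4558 0.1196 0.1165] q [ 0.312  0.134  2.268 -0.731  0.351 -1.503] F [-0.27 -0.29 -1.01] T [ 0.091  0.25  -0.029] w 0.0442
axial above h -0.010646352594218922 -0.00015839797329030795 -0.00014530440971900188
2475 top y -22.836673136418682 ((0.2295370101928711, 0.8693180084228516), (61.515987396240234, 13.856520652770996), 89.53875732421875) [[-6.5, -24.5, -28.4], [0.3, -22.9, -0.0], [7.1, -20.3, 30.9]]
```

View pics/w5.png

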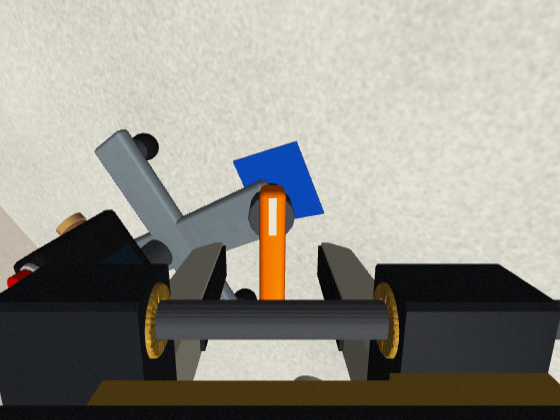

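The bar lies midway between the open fingers (column 273, rows 185-300), centred to within 1 mm and 0.5°. I'll go down 47 mm and grip.

Request:
{"name": "play_rows", "arguments": {
  "increments": [
    {"xyz": [0, 2.5, 0.1], "twist": [0, 0.5, 0], "fingers": 50},
    {"xyz": [0, 4.7, 0.1], "twist": [0, 0.5, 0], "fingers": 50},
    {"xyz": [0, 4.7, 0.1], "twist": [0, 0.5, 0], "fingers": 50},
    {"xyz": [0, 4.7, 0.1], "twist": [0, 0.5, 0], "fingers": 50},
    {"xyz": [0, 4.7, 0.1], "twist": [0, 0.5, 0], "fingers": 0},
    {"xyz": [0, 4.7, 0.1], "twist": [0, 0.5, 0], "fingers": 0},
    {"xyz": [0, 4.7, 0.1], "twist": [0, 0.5, 0], "fingers": 0},
    {"xyz": [0, 4.7, 0.1], "twist": [0, 0.5, 0], "fingers": 0},
    {"xyz": [0, 4.7, 0.1], "twist": [0, 0.5, 0], "fingers": 0},
    {"xyz": [0, 4.7, 0.1], "twist": [0, 0.5, 0], "fingers": 0}
  ],
  "force": 25
}}

```text
clock: 10.68
tcp_pos: [0.4785, 0.1151, 0.0761]
tool_rot: [0.412, 0.676, -0.61, -0.051]
contact_force: [-0.8, 0.1, 1.6]
gripper_width: 0.0141
```

Run:
```python
from h import *
s=show(); T=s["tcp_pos"]; print("axial above h",(T-h)@ax,(T-h)@e1,(T-h)@ey)
R0=R.from_quat(s["tool_rot"]); 
# arc step: stand tips about line through origin along ey, -x end down: rotation about ey by -th
ohat=o-.0045*ey+np.array([0,0,.0])
for th in(.01,.02,.03,.04,.05,.06):
    Q=R.from_rotvec(-th*ey); d=Q.apply(T-ohat)+ohat-T
    print(th,d.round(4),(R0.inv().apply(d)*100).round(3),np.degrees((R0.inv()*Q*R0).as_rotvec()).round(2))
```

```text
t 10.68 tcp [0.4785 0.1151 0.0761] q [ 0.28   0.262  2.256 -0.997  0.259 -1.242] F [-0.79  0.13  1.58] T [-0.082  0.03  -0.009] w 0.0141
axial above h -0.05724726686541953 -0.00033571363922488273 -0.0009892329166590102
0.01 [-0.0007  0.0001 -0.0014] [0.119 0.087 0.069] [-0.29  0.    0.49]
0.02 [-0.0015  0.0002 -0.0029] [0.236 0.176 0.138] [-0.58  0.    0.99]
0.03 [-0.0022  0.0004 -0.0044] [0.354 0.266 0.207] [-0.87  0.    1.48]
0.04 [-0.0029  0.0005 -0.0058] [0.47  0.357 0.275] [-1.16  0.01  1.98]
0.05 [-0.0036  0.0006 -0.0073] [0.585 0.45  0.343] [-1.45  0.01  2.47]
0.06 [-0.0042  0.0007 -0.0088] [0.7   0.544 0.41 ] [-1.74  0.01  2.96]
```

Request:
{"name": "play_rows", "arguments": {
  "increments": [
    {"xyz": [0.119, 0.087, 0.069], "twist": [-0.29, 0, 0.49], "fingers": 0},
    {"xyz": [0.119, 0.087, 0.069], "twist": [-0.29, 0, 0.49], "fingers": 0},
    {"xyz": [0.119, 0.087, 0.069], "twist": [-0.29, 0, 0.49], "fingers": 0}
  ]
}}

```text
clock: 11.05
tcp_pos: [0.4779, 0.1153, 0.0748]
tool_rot: [0.415, 0.675, -0.608, -0.048]
contact_force: [-0.5, 0.7, 2.8]
gripper_width: 0.0138
```

Request:
{"name": "play_rows", "arguments": {
  "increments": [
    {"xyz": [0.118, 0.088, 0.069], "twist": [-0.29, 0, 0.49], "fingers": 0},
    {"xyz": [0.118, 0.088, 0.069], "twist": [-0.29, 0, 0.49], "fingers": 0},
    {"xyz": [0.118, 0.088, 0.069], "twist": [-0.29, 0, 0.49], "fingers": 0}
  ]
}}

```text
clock: 11.42
tcp_pos: [0.4772, 0.1154, 0.0733]
tool_rot: [0.418, 0.675, -0.607, -0.044]
contact_force: [-0.4, -0.1, 2.9]
gripper_width: 0.0139
```

Request:
{"name": "play_rows", "arguments": {
  "increments": [
    {"xyz": [0.118, 0.088, 0.069], "twist": [-0.29, 0, 0.49], "fingers": 0},
    {"xyz": [0.118, 0.088, 0.069], "twist": [-0.29, 0, 0.49], "fingers": 0},
    {"xyz": [0.118, 0.088, 0.069], "twist": [-0.29, 0, 0.49], "fingers": 0}
  ]
}}

```text
clock: 11.8
tcp_pos: [0.4765, 0.1155, 0.072]
tool_rot: [0.421, 0.675, -0.605, -0.04]
contact_force: [-2.0, 0.1, 8.2]
gripper_width: 0.0137
```

Request:
{"name": "play_rows", "arguments": {
  "increments": [
    {"xyz": [0.118, 0.088, 0.069], "twist": [-0.29, 0, 0.49], "fingers": 0},
    {"xyz": [0.118, 0.088, 0.069], "twist": [-0.29, 0, 0.49], "fingers": 0},
    {"xyz": [0.118, 0.088, 0.069], "twist": [-0.29, 0, 0.49], "fingers": 0}
  ]
}}

```text
clock: 12.18
tcp_pos: [0.4762, 0.1157, 0.0713]
tool_rot: [0.424, 0.675, -0.603, -0.036]
contact_force: [-10.0, -0.2, 21.2]
gripper_width: 0.0137
```

A clear result: a plateau near 2.9 N while it tips, then a steep rise from θ ≈ 0.024 rad. That puts the foot gap at about 2.4 mm vertically, or about 1.45 rad of turning. With half of the 2.7 rad window added, the total is about 2.8 rad (160°). I'll tip back, then turn.

Request:
{"name": "play_rows", "arguments": {
  "increments": [
    {"xyz": [-0.24, -0.18, -0.14], "twist": [0.58, 0, -0.98], "fingers": 0},
    {"xyz": [-0.47, -0.36, -0.27], "twist": [1.16, 0, -1.96], "fingers": 0},
    {"xyz": [-0.47, -0.36, -0.27], "twist": [1.16, 0, -1.96], "fingers": 0},
    {"xyz": [-0.47, -0.36, -0.27], "twist": [1.16, 0, -1.96], "fingers": 0}
  ]
}}

```text
clock: 12.68
tcp_pos: [0.4782, 0.1151, 0.076]
tool_rot: [0.412, 0.676, -0.61, -0.051]
contact_force: [2.4, -1.2, 0.6]
gripper_width: 0.0135
```

Request:
{"name": "play_rows", "arguments": {
  "increments": [
    {"xyz": [0, 0.033, 0], "twist": [0, 10, 0], "fingers": 0},
    {"xyz": [0, 0.067, 0], "twist": [0, 20, 0], "fingers": 0},
    {"xyz": [0, 0.1, 0], "twist": [0, 30, 0], "fingers": 0},
    {"xyz": [0, 0.133, 0], "twist": [0, 40, 0], "fingers": 0},
    {"xyz": [0, 0.133, 0], "twist": [0, 40, 0], "fingers": 0}
  ]
}}

```text
clock: 13.3
tcp_pos: [0.4785, 0.116, 0.0746]
tool_rot: [0.595, 0.618, -0.431, -0.28]
contact_force: [-1.9, 4.5, 0.7]
gripper_width: 0.0137
```

Run:
```python
from h import *
s=show(); T=s["tcp_pos"]; print("axial above h",(T-h)@ax,(T-h)@e1,(T-h)@ey); print(R.from_quat(s["tool_rot"]).as_matrix().round(3))
```

```text
t 13.3 tcp [0.4785 0.116  0.0746] q [ 0.28   0.265  2.257 -1.008  0.254 -0.53 ] F [-1.93  4.47  0.65] T [1.293 0.543 0.564] w 0.0137
axial above h -0.058454666941355427 -0.0012475613253682995 -0.000104999201176322
[[-0.135  0.494 -0.859]
 [ 0.977 -0.079 -0.199]
 [-0.166 -0.866 -0.471]]
```

Request:
{"name": "play_rows", "arguments": {
  "increments": [
    {"xyz": [0, 0.033, 0], "twist": [0, 10, 0], "fingers": 0},
    {"xyz": [0, 0.067, 0], "twist": [0, 20, 0], "fingers": 0},
    {"xyz": [0, 0.1, 0], "twist": [0, 30, 0], "fingers": 0},
    {"xyz": [0, 0.133, 0], "twist": [0, 40, 0], "fingers": 0},
    {"xyz": [0, 0.167, 0], "twist": [0, 50, 0], "fingers": 0},
    {"xyz": [0, 0.2, 0], "twist": [0, 60, 0], "fingers": 0},
    {"xyz": [0, 0.2, 0], "twist": [0, 60, 0], "fingers": 0}
  ]
}}

```text
clock: 14.18
tcp_pos: [0.4803, 0.1165, 0.0734]
tool_rot: [0.73, 0.396, -0.075, -0.552]
contact_force: [-0.3, 7.0, 1.3]
gripper_width: 0.014
```

Request:
{"name": "play_rows", "arguments": {
  "increments": [
    {"xyz": [0, 0.033, 0], "twist": [0, 10, 0], "fingers": 0},
    {"xyz": [0, 0.067, 0], "twist": [0, 20, 0], "fingers": 0},
    {"xyz": [0, 0.1, 0], "twist": [0, 30, 0], "fingers": 0},
    {"xyz": [0, 0.133, 0], "twist": [0, 40, 0], "fingers": 0},
    {"xyz": [0, 0.167, 0], "twist": [0, 50, 0], "fingers": 0},
    {"xyz": [0, 0.2, 0], "twist": [0, 60, 0], "fingers": 0},
    {"xyz": [0, 0.2, 0], "twist": [0, 60, 0], "fingers": 0},
    {"xyz": [0, 0.2, 0], "twist": [0, 60, 0], "fingers": 0}
  ]
}}

```text
clock: 15.18
tcp_pos: [0.4826, 0.1163, 0.0732]
tool_rot: [-0.67, -0.069, -0.3, 0.675]
contact_force: [-4.5, 5.0, 19.4]
gripper_width: 0.0137
```

Run:
```python
from h import *
s=show(); T=s["tcp_pos"]; print("axial above h",(T-h)@ax,(T-h)@e1,(T-h)@ey); R0=R.from_quat(s["tool_rot"]); 
ohat=o-.0045*ey
for th in(.01,.02):
    Q=R.from_rotvec(-th*ey); d=Q.apply(T-ohat)+ohat-T
    print(th,d.round(4),(R0.inv().apply(d)*100).round(3),np.degrees((R0.inv()*Q*R0).as_rotvec()).round(2))
```

```text
t 15.18 tcp [0.4826 0.1163 0.0732] q [ 0.278  0.274  2.253 -1.039  0.248  1.591] F [-4.5   5.04 19.43] T [ 0.526 -1.01   0.416] w 0.0137
axial above h -0.061617497750026395 0.0015405757150223076 0.0008031571419985876
0.01 [-0.0007  0.0001 -0.0014] [-0.131  0.085 -0.024] [ 0.1  -0.   -0.56]
0.02 [-0.0014  0.0002 -0.0028] [-0.262  0.171 -0.048] [ 0.21 -0.   -1.13]
```

The foot has landed, and my continued downward advance now presses the handle at 19 N. I'll ease that, open and retract.

Request:
{"name": "play_rows", "arguments": {
  "increments": [
    {"xyz": [0, -0.15, 0], "twist": [0, 0, 0], "fingers": 0},
    {"xyz": [0, -0.25, 0], "twist": [0, 0, 0], "fingers": 0},
    {"xyz": [0, -0.25, 0], "twist": [0, 0, 0], "fingers": 0}
  ]
}}

```text
clock: 15.55
tcp_pos: [0.4804, 0.1154, 0.0739]
tool_rot: [-0.671, -0.068, -0.3, 0.675]
contact_force: [8.1, -0.8, -5.0]
gripper_width: 0.014
```

Request:
{"name": "play_rows", "arguments": {
  "increments": [
    {"xyz": [0, 0, 0], "twist": [0, 0, 0], "fingers": 45},
    {"xyz": [0, 0, 0], "twist": [0, 0, 0], "fingers": 45},
    {"xyz": [0, 0, 0], "twist": [0, 0, 0], "fingers": 45},
    {"xyz": [0, -2, 0], "twist": [0, 0, 0], "fingers": 45},
    {"xyz": [0, -5, 0], "twist": [0, 0, 0], "fingers": 45},
    {"xyz": [0, -5, 0], "twist": [0, 0, 0], "fingers": 0},
    {"xyz": [0, -5, 0], "twist": [0, 0, 0], "fingers": 0},
    {"xyz": [0, -5, 0], "twist": [0, 0, 0], "fingers": 0}
  ]
}}

```text
clock: 16.55
tcp_pos: [0.4549, 0.1188, 0.1161]
tool_rot: [-0.672, -0.066, -0.299, 0.674]
contact_force: [-0.4, 0.4, -0.4]
gripper_width: 0.0167
```

Run:
```python
from h import *
s=show(); T=s["tcp_pos"]; M=R.from_quat(s["tool_rot"]).as_matrix(); print("axial above h",(T-h)@ax,(T-h)@e1,(T-h)@ey)
p,d,m=grab("wrist"); np.savez("w6.npz",p=p,d=d,pos=m["position"],q=m["orientation"],mtx=m["mtx"]); W=cloud(m,d); hsv=cv2.cvtColor(p,cv2.COLOR_BGR2HSV).astype(int); H,S,V=hsv[...,0],hsv[...,1],hsv[...,2]
k=(H>=5)&(H<=18)&(S>150)&(V>90)&(d>0)
P=(W-T)@M*1000; k&=(abs(P[...,0])<40)&(P[...,1]>-60)&(P[...,1]<10)
Q=P[k]
if len(Q): print(len(Q),np.percentile(Q,[1,50,99],axis=0).round(1).tolist())
for n in("side","scene"):
    p,d,m=grab(n); np.savez(n+"2.npz",p=p,d=d)
a=np.load("w6.npz")["p"]; cv2.imwrite("pics/w6.png",a)
```

```text
t 16.55 tcp [0.4549 0.1188 0.1161] q [ 0.311  0.133  2.271 -0.732  0.35   1.298] F [-0.4   0.43 -0.43] T [-0.019  0.318 -0.014] w 0.0167
axial above h -0.010595929518891779 -0.0010272591140625216 -0.0011651750396112087
2698 [[-4.9, -21.4, -31.9], [2.0, -19.8, 0.6], [8.8, -4.7, 32.0]]
```

View pics/w6.png

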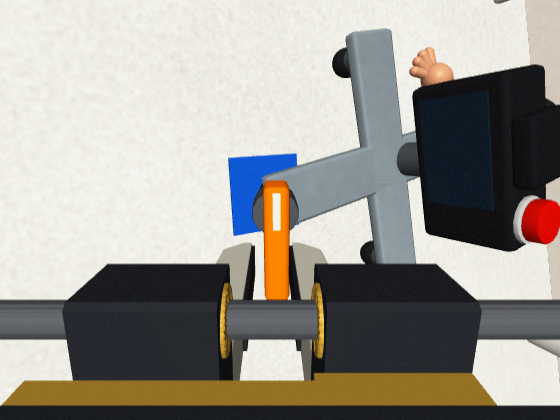

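The handle turned with the tool and still lies between the fingers. Its top is 3.0 mm lower along the axis, against 2.8 mm predicted to touch, with the remaining turn lifting the stand. Now a vertical pose above the button.

Run:
```python
from h import *
z=np.load("w6.npz"); p,d=z["p"],z["d"]; W=cloud(dict(mtx=z["mtx"],position=z["pos"],orientation=z["q"]),d); hsv=cv2.cvtColor(p,cv2.COLOR_BGR2HSV).astype(int)
k=((hsv[...,0]<4)|(hsv[...,0]>175))&(hsv[...,1]>170)&(hsv[...,2]>110)&(d>0); Q=W[k]; print(np.percentile(Q,[2,50,98],axis=0).round(4))
for n in("scene","side"):
    p=np.load(n+"2.npz")["p"]; hsv=cv2.cvtColor(p,cv2.COLOR_BGR2HSV).astype(int); k=((hsv[...,0]<5)|(hsv[...,0]>172))&(hsv[...,1]>130)&(hsv[...,2]>60); M=np.zeros_like(k); M[185:225,230:330]=1; k&=M; vv,uu=np.where(k)
    m=cams.camera_model(n); C=np.array(m["position"]); r=world(m,uu.mean(),vv.mean(),1.)-C; print(n,(C+r*((.1755-C[2])/r[2])).round(4),k.sum())
b=np.array([.6295,.0512,.20]); Rt=pose(ex,np.array([0,0,-1.])); print(rel(b,Rt))
s=show(); print((R.from_quat(s["tool_rot"]).inv().apply([-.02,0,.06])*100).round(2))
```

```text
[[0.6143 0.0378 0.1667]
 [0.6227 0.0547 0.1766]
 [0.641  0.0656 0.1778]]
scene [0.6346 0.0487 0.1755] 67
side [0.6309 0.0534 0.1755] 76
(array([20.42,  1.92, -0.21]), array([ -2.6, -10.2,  29.9]))
t 16.7 tcp [0.4549 0.1188 0.1164] q [ 0.311  0.132  2.271 -0.731  0.35   1.297] F [0.41 1.08 0.03] T [-0.09   0.302  0.012] w 0.0045
[ 1.33 -6.18 -0.1 ]
```

Request:
{"name": "play_rows", "arguments": {
  "increments": [
    {"xyz": [1.3, -6.2, 0], "twist": [0, 0, 0], "fingers": 0},
    {"xyz": [1.3, -6.2, 0], "twist": [0, 0, 0], "fingers": 0},
    {"xyz": [8, -4, 0], "twist": [-1, -3.4, 10], "fingers": 0},
    {"xyz": [14, -1, 0], "twist": [-1.8, -6.8, 20], "fingers": 0},
    {"xyz": [20.4, 1.9, -0.2], "twist": [-2.6, -10.2, 29.9], "fingers": 0},
    {"xyz": [20.4, 1.9, -0.2], "twist": [-2.6, -10.2, 29.9], "fingers": 0},
    {"xyz": [20.4, 1.9, -0.2], "twist": [-2.6, -10.2, 29.9], "fingers": 0},
    {"xyz": [20.4, 1.9, -0.2], "twist": [-2.6, -10.2, 29.9], "fingers": 0},
    {"xyz": [20.4, 1.9, -0.2], "twist": [-2.6, -10.2, 29.9], "fingers": 0}
  ],
  "force": 20
}}

```text
clock: 17.82
tcp_pos: [0.6283, 0.0516, 0.2001]
tool_rot: [0.705, -0.057, 0.057, -0.705]
contact_force: [-0.5, 0.2, 0.7]
gripper_width: 0.0005
```

Run:
```python
from h import *
s=show(); T=s["tcp_pos"]; M=R.from_quat(s["tool_rot"]).as_matrix(); print(M.round(3))
p,d,m=grab("wrist"); W=cloud(m,d); hsv=cv2.cvtColor(p,cv2.COLOR_BGR2HSV).astype(int)
k=((hsv[...,0]<4)|(hsv[...,0]>175))&(hsv[...,1]>170)&(hsv[...,2]>110)&(d>0); k&=(abs(W[...,2]-.176)<.02); Q=W[k]; print(len(Q),np.percentile(Q,[1,50,99],axis=0).round(4).tolist())
t=Q[Q[:,2]>np.percentile(Q[:,2],60)-.003]; print("rect",cv2.minEnclosingCircle((t[:,:2]*1000).astype(np.float32)))
px,_=proj(m,[T,[T[0],T[1],.178]]); print("tcp px",px)
cv2.imwrite("pics/w7.png",p)
```

```text
t 17.82 tcp [0.6283 0.0516 0.2001] q [ 9.000e-03  4.800e-01  1.405e+00 -1.000e-03  1.256e+00  1.690e-01] F [-0.54  0.22  0.74] T [-0.056  0.11  -0.018] w 0.0005
[[ 0.987 -0.     0.16 ]
 [-0.16  -0.001  0.987]
 [ 0.    -1.    -0.001]]
1724 [[0.6162, 0.0372, 0.1713], [0.6309, 0.0519, 0.1769], [0.645, 0.0657, 0.1785]]
rect ((630.618408203125, 50.56275939941406), 15.83907699584961)
tcp px [[272.77370873 233.92111724]
 [272.62983366 223.20739025]]
```

View pics/w7.png

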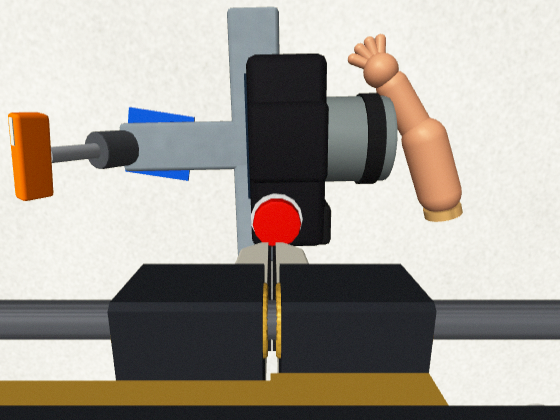

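The red button is centred at about (277,222), radius 16 mm, at (0.6306, 0.0510), just ahead of the finger tips. The stand, handle and doll arm all look in place. I'll move over it and feel down.

Request:
{"name": "play_rows", "arguments": {
  "increments": [
    {"xyz": [0.23, 3, -0.05], "twist": [0, 0, 0], "fingers": 0},
    {"xyz": [0.23, 5.7, -0.05], "twist": [0, 0, 0], "fingers": 0},
    {"xyz": [0.23, 5.7, -0.05], "twist": [0, 0, 0], "fingers": 0},
    {"xyz": [0.23, 5.7, -0.05], "twist": [0, 0, 0], "fingers": 0}
  ]
}}

```text
clock: 18.38
tcp_pos: [0.6318, 0.0509, 0.1454]
tool_rot: [-0.705, 0.055, -0.057, 0.705]
contact_force: [-0.3, 0.2, 0.6]
gripper_width: 0.0004
```

Request:
{"name": "play_rows", "arguments": {
  "increments": [
    {"xyz": [0, 0.15, 0], "twist": [0, 0, 0], "fingers": 0},
    {"xyz": [0, 0.15, 0], "twist": [0, 0, 0], "fingers": 0},
    {"xyz": [0, 0.15, 0], "twist": [0, 0, 0], "fingers": 0}
  ]
}}

```text
clock: 18.75
tcp_pos: [0.6316, 0.0506, 0.1426]
tool_rot: [-0.705, 0.056, -0.057, 0.705]
contact_force: [-0.3, -0.0, -0.2]
gripper_width: 0.0008
```

Request:
{"name": "play_rows", "arguments": {
  "increments": [
    {"xyz": [0, 0.15, 0], "twist": [0, 0, 0], "fingers": 0},
    {"xyz": [0, 0.15, 0], "twist": [0, 0, 0], "fingers": 0},
    {"xyz": [0, 0.15, 0], "twist": [0, 0, 0], "fingers": 0}
  ]
}}

```text
clock: 19.12
tcp_pos: [0.6315, 0.0506, 0.1408]
tool_rot: [-0.705, 0.056, -0.057, 0.705]
contact_force: [-0.3, -0.2, 0.4]
gripper_width: 0.0002
```

Request:
{"name": "play_rows", "arguments": {
  "increments": [
    {"xyz": [0, 0.1, 0], "twist": [0, 0, 0], "fingers": 0},
    {"xyz": [0, 0.1, 0], "twist": [0, 0, 0], "fingers": 0},
    {"xyz": [0, 0.1, 0], "twist": [0, 0, 0], "fingers": 0}
  ]
}}

```text
clock: 19.5
tcp_pos: [0.6316, 0.0506, 0.1398]
tool_rot: [-0.705, 0.056, -0.057, 0.705]
contact_force: [-0.3, -0.2, 0.2]
gripper_width: 0.0004
```

Request:
{"name": "play_rows", "arguments": {
  "increments": [
    {"xyz": [0, 0.1, 0], "twist": [0, 0, 0], "fingers": 0},
    {"xyz": [0, 0.1, 0], "twist": [0, 0, 0], "fingers": 0},
    {"xyz": [0, 0.1, 0], "twist": [0, 0, 0], "fingers": 0}
  ]
}}

```text
clock: 19.88
tcp_pos: [0.6315, 0.0506, 0.1388]
tool_rot: [-0.705, 0.056, -0.057, 0.705]
contact_force: [0.3, 0.0, -0.2]
gripper_width: 0.0005
```

Request:
{"name": "play_rows", "arguments": {
  "increments": [
    {"xyz": [0, 0.1, 0], "twist": [0, 0, 0], "fingers": 0},
    {"xyz": [0, 0.1, 0], "twist": [0, 0, 0], "fingers": 0},
    {"xyz": [0, 0.1, 0], "twist": [0, 0, 0], "fingers": 0}
  ]
}}

```text
clock: 20.25
tcp_pos: [0.6316, 0.0506, 0.138]
tool_rot: [-0.705, 0.056, -0.057, 0.705]
contact_force: [-0.2, -0.1, 1.9]
gripper_width: 0.0003
```

Touch at z ≈ 0.1383, so the first stop should be near 0.1333.

Request:
{"name": "play_rows", "arguments": {
  "increments": [
    {"xyz": [0, 0.2, 0], "twist": [0, 0, 0], "fingers": 0},
    {"xyz": [0, 0.2, 0], "twist": [0, 0, 0], "fingers": 0},
    {"xyz": [0, 0.2, 0], "twist": [0, 0, 0], "fingers": 0}
  ]
}}

```text
clock: 20.62
tcp_pos: [0.6316, 0.0507, 0.1359]
tool_rot: [-0.705, 0.056, -0.057, 0.705]
contact_force: [0.5, 0.4, 1.7]
gripper_width: 0.0005
```

Request:
{"name": "play_rows", "arguments": {
  "increments": [
    {"xyz": [0, 0.15, 0], "twist": [0, 0, 0], "fingers": 0},
    {"xyz": [0, 0.15, 0], "twist": [0, 0, 0], "fingers": 0},
    {"xyz": [0, 0.15, 0], "twist": [0, 0, 0], "fingers": 0},
    {"xyz": [0, 0.15, 0], "twist": [0, 0, 0], "fingers": 0}
  ]
}}

```text
clock: 21.12
tcp_pos: [0.6316, 0.0506, 0.1344]
tool_rot: [-0.705, 0.056, -0.057, 0.705]
contact_force: [0.6, -0.6, 2.8]
gripper_width: 0.0001
```

Request:
{"name": "play_rows", "arguments": {
  "increments": [
    {"xyz": [0, 0.1, 0], "twist": [0, 0, 0], "fingers": 0},
    {"xyz": [0, 0.1, 0], "twist": [0, 0, 0], "fingers": 0},
    {"xyz": [0, 0.1, 0], "twist": [0, 0, 0], "fingers": 0},
    {"xyz": [0, 0.1, 0], "twist": [0, 0, 0], "fingers": 0},
    {"xyz": [0, 0.1, 0], "twist": [0, 0, 0], "fingers": 0}
  ]
}}

```text
clock: 21.75
tcp_pos: [0.6316, 0.0506, 0.1334]
tool_rot: [-0.705, 0.056, -0.057, 0.705]
contact_force: [-0.3, 0.4, 2.3]
gripper_width: 0.0006
```

```bash
python3 -c "
from h import *
show()"
```

```text
t 21.75 tcp [0.6316 0.0506 0.1334] q [ 0.007  0.548  1.467 -0.     1.126  0.167] F [-0.34  0.38  2.35] T [-0.224 -0.067 -0.001] w 0.0006
```

Request:
{"name": "play_rows", "arguments": {
  "increments": [
    {"xyz": [0, 0, 0], "twist": [0, 0, 0], "fingers": 0},
    {"xyz": [0, 0, 0], "twist": [0, 0, 0], "fingers": 0},
    {"xyz": [0, 0, 0], "twist": [0, 0, 0], "fingers": 0},
    {"xyz": [0, 0, 0], "twist": [0, 0, 0], "fingers": 0}
  ]
}}

```text
clock: 22.25
tcp_pos: [0.6316, 0.0506, 0.1333]
tool_rot: [-0.705, 0.056, -0.057, 0.705]
contact_force: [1.2, -1.1, 1.8]
gripper_width: 0.0006
```

Request:
{"name": "play_rows", "arguments": {
  "increments": [
    {"xyz": [0, 0.04, 0], "twist": [0, 0, 0], "fingers": 0},
    {"xyz": [0, 0.04, 0], "twist": [0, 0, 0], "fingers": 0},
    {"xyz": [0, 0.04, 0], "twist": [0, 0, 0], "fingers": 0},
    {"xyz": [0, 0.04, 0], "twist": [0, 0, 0], "fingers": 0},
    {"xyz": [0, 0.04, 0], "twist": [0, 0, 0], "fingers": 0}
  ]
}}

```text
clock: 22.88
tcp_pos: [0.6316, 0.0506, 0.133]
tool_rot: [-0.705, 0.056, -0.057, 0.705]
contact_force: [0.6, -1.1, 4.1]
gripper_width: 0.0007
```

Request:
{"name": "play_rows", "arguments": {
  "increments": [
    {"xyz": [0, 0.3, 0], "twist": [0, 0, 0], "fingers": 0},
    {"xyz": [0, 0.5, 0], "twist": [0, 0, 0], "fingers": 0},
    {"xyz": [0, 0.5, 0], "twist": [0, 0, 0], "fingers": 0},
    {"xyz": [0, 0.5, 0], "twist": [0, 0, 0], "fingers": 0}
  ]
}}

```text
clock: 23.38
tcp_pos: [0.6319, 0.0505, 0.1287]
tool_rot: [0.705, -0.056, 0.057, -0.705]
contact_force: [-0.2, -1.3, 10.2]
gripper_width: 0.0003
```

The button bottomed at 10 N. Releasing and rising, then a rock check by pressing on the screw foot's bar.

Request:
{"name": "play_rows", "arguments": {
  "increments": [
    {"xyz": [0, -1, 0], "twist": [0, 0, 0], "fingers": 0},
    {"xyz": [0, -5, 0], "twist": [0, 0, 0], "fingers": 0},
    {"xyz": [0, -8, 0], "twist": [0, 0, 0], "fingers": 0},
    {"xyz": [0, -8, 0], "twist": [0, 0, 0], "fingers": 0},
    {"xyz": [0, -8, 0], "twist": [0, 0, 0], "fingers": 0}
  ]
}}

```text
clock: 24.0
tcp_pos: [0.6307, 0.0507, 0.2064]
tool_rot: [0.705, -0.057, 0.056, -0.705]
contact_force: [-0.3, -0.2, -0.2]
gripper_width: 0.0006
```

```bash
cat > chk.py <<'E'
from h import *
import sys
for n in("scene","side"):
    p,d,m=grab(n); np.savez(n+"3.npz",p=p,d=d)
    p0=np.load(n+"0.npz")["p"]; b=dict(scene=(270,370,150,260),side=(195,325,190,290))[n]
    f=lambda x:cv2.cvtColor(x,cv2.COLOR_BGR2GRAY)[b[2]:b[3],b[0]:b[1]]
    print(n,"changed px",int((cv2.absdiff(f(p),f(p0))>40).sum()))
    hsv=cv2.cvtColor(p,cv2.COLOR_BGR2HSV).astype(int); k=((hsv[...,0]<5)|(hsv[...,0]>172))&(hsv[...,1]>130)&(hsv[...,2]>60); M=np.zeros_like(k); M[185:225,230:330]=1; k&=M; vv,uu=np.where(k)
    if len(uu):
        C=np.array(m["position"]); r=world(m,uu.mean(),vv.mean(),1.)-C; print("  button",(C+r*((.1755-C[2])/r[2])).round(4),len(uu))
show()
E
python3 chk.py
python3 - <<'E'
from h import *
q=o-.005*ey-.075*ex; q[2]=.054+.06-.0397; print(q); Rt=pose(-ey,np.array([0,0,-1.])); print(rel(q,Rt))
E
```

```text
scene changed px 986
  button [0.6353 0.049  0.1755] 72
side changed px 182
  button [0.6309 0.0534 0.1755] 76
t 24.1 tcp [0.6307 0.0507 0.2062] q [0.007 0.481 1.389 0.    1.274 0.167] F [-0.02 -0.36 -0.37] T [-0.064  0.056 -0.1  ] w 0.0004
[0.54675647 0.10546034 0.0743    ]
(array([-9.13, 13.21,  4.08]), array([ 0.1, 90. , -0.1]))
```

Request:
{"name": "play_rows", "arguments": {
  "increments": [
    {"xyz": [-3, 0, 1.4], "twist": [0, 10, 0], "fingers": 0},
    {"xyz": [-6, 0, 2.7], "twist": [0, 20, 0], "fingers": 0},
    {"xyz": [-9.1, 0, 4.1], "twist": [0, 30, 0], "fingers": 0},
    {"xyz": [-9.1, 0, 4.1], "twist": [0, 40, 0], "fingers": 0},
    {"xyz": [-9.1, 0, 4.1], "twist": [0, 50, 0], "fingers": 0},
    {"xyz": [-9.1, 0, 4.1], "twist": [0, 60, 0], "fingers": 0},
    {"xyz": [-9.1, 0, 4.1], "twist": [0, 70, 0], "fingers": 0},
    {"xyz": [-9.1, 0, 4.1], "twist": [0, 80, 0], "fingers": 0},
    {"xyz": [-9.1, 0, 4.1], "twist": [0, 90, 0], "fingers": 0},
    {"xyz": [-9.1, 0, 4.1], "twist": [0, 90, 0], "fingers": 0},
    {"xyz": [-9.1, 0, 4.1], "twist": [0, 90, 0], "fingers": 0}
  ]
}}

```text
clock: 25.48
tcp_pos: [0.548, 0.1056, 0.2073]
tool_rot: [0.46, -0.537, 0.537, -0.459]
contact_force: [-0.5, 0.1, -0.0]
gripper_width: 0.0006
```

Run:
```python
from h import *
s=show(); T=s["tcp_pos"]; M=R.from_quat(s["tool_rot"]).as_matrix()
p,d,m=grab("wrist"); cv2.imwrite("pics/w8.png",p)
W=cloud(m,d); Q=W-o; a,b=Q@ex,Q@ey; hsv=cv2.cvtColor(p,cv2.COLOR_BGR2HSV)
k=(abs(W[...,2]-.054)<.005)&(hsv[...,1]<90)&(a>-.1)&(a<-.03)&(abs(b)<.05); print("bar y",np.percentile(b[k],[2,98]),k.sum(),"z",np.median(W[k][:,2]),"tool at",(T-o)@ex,(T-o)@ey)
q=o-.005*ey-.075*ex; q[2]=.054+.012-.0397; print(rel(q,pose(-ey,np.array([0,0,-1.]))))
```

```text
t 25.48 tcp [0.548  0.1056 0.2073] q [ 0.107  0.338  1.598 -0.     1.206  1.834] F [-0.49  0.1  -0.01] T [-0.013  0.125 -0.023] w 0.0006
bar y [-0.02750632  0.01593286] 3178 z 0.052856257223207415 tool at -0.07382137473112448 -0.004696760422581539
(array([ 0.03, 18.12, -0.12]), array([-0. ,  0.1,  0. ]))
```

View pics/w8.png

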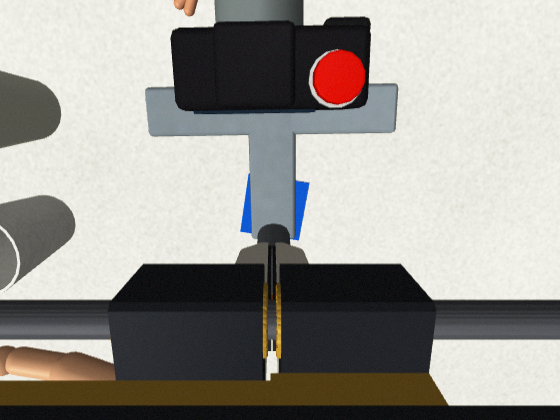

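The view shows the stand's cross with the screw-foot bar at columns 250-295, the button up (340,78), and cups at the left edge below body height. The tool is centred over the bar, so I'll go down and press.

Request:
{"name": "play_rows", "arguments": {
  "increments": [
    {"xyz": [0, 5, -0.1], "twist": [0, 0, 0], "fingers": 0},
    {"xyz": [0, 10, -0.1], "twist": [0, 0, 0], "fingers": 0},
    {"xyz": [0, 15, -0.1], "twist": [0, 0, 0], "fingers": 0},
    {"xyz": [0, 18.3, -0.1], "twist": [0, 0, 0], "fingers": 0},
    {"xyz": [0, 18.3, -0.1], "twist": [0, 0, 0], "fingers": 0},
    {"xyz": [0, 18.3, -0.1], "twist": [0, 0, 0], "fingers": 0},
    {"xyz": [0, 18.3, -0.1], "twist": [0, 0, 0], "fingers": 0}
  ]
}}

```text
clock: 26.4
tcp_pos: [0.5484, 0.1059, 0.0265]
tool_rot: [0.458, -0.538, 0.539, -0.46]
contact_force: [0.1, -0.3, -0.5]
gripper_width: 0.0002
```

Request:
{"name": "play_rows", "arguments": {
  "increments": [
    {"xyz": [0, 0.4, 0], "twist": [0, 0, 0], "fingers": 0},
    {"xyz": [0, 0.6, 0], "twist": [0, 0, 0], "fingers": 0},
    {"xyz": [0, 0.6, 0], "twist": [0, 0, 0], "fingers": 0},
    {"xyz": [0, 0.6, 0], "twist": [0, 0, 0], "fingers": 0}
  ]
}}

```text
clock: 26.9
tcp_pos: [0.5474, 0.1058, 0.0189]
tool_rot: [0.458, -0.538, 0.539, -0.459]
contact_force: [0.6, -0.8, 0.3]
gripper_width: 0.0003
```

Request:
{"name": "play_rows", "arguments": {
  "increments": [
    {"xyz": [0, 0.15, 0], "twist": [0, 0, 0], "fingers": 0},
    {"xyz": [0, 0.15, 0], "twist": [0, 0, 0], "fingers": 0},
    {"xyz": [0, 0.15, 0], "twist": [0, 0, 0], "fingers": 0}
  ]
}}

```text
clock: 27.28
tcp_pos: [0.5474, 0.1058, 0.0173]
tool_rot: [0.458, -0.538, 0.539, -0.459]
contact_force: [0.3, 0.1, -0.2]
gripper_width: 0.0005
```

Request:
{"name": "play_rows", "arguments": {
  "increments": [
    {"xyz": [0, 0.1, 0], "twist": [0, 0, 0], "fingers": 0},
    {"xyz": [0, 0.1, 0], "twist": [0, 0, 0], "fingers": 0},
    {"xyz": [0, 0.1, 0], "twist": [0, 0, 0], "fingers": 0}
  ]
}}

```text
clock: 27.65
tcp_pos: [0.5473, 0.1058, 0.0163]
tool_rot: [0.458, -0.538, 0.539, -0.459]
contact_force: [0.2, -0.4, -0.2]
gripper_width: 0.0002
```

Request:
{"name": "play_rows", "arguments": {
  "increments": [
    {"xyz": [0, 0.1, 0], "twist": [0, 0, 0], "fingers": 0},
    {"xyz": [0, 0.1, 0], "twist": [0, 0, 0], "fingers": 0},
    {"xyz": [0, 0.1, 0], "twist": [0, 0, 0], "fingers": 0}
  ]
}}

```text
clock: 28.02
tcp_pos: [0.5473, 0.1058, 0.0153]
tool_rot: [0.458, -0.538, 0.539, -0.459]
contact_force: [-0.1, -0.1, -0.0]
gripper_width: 0.0004
```

Request:
{"name": "play_rows", "arguments": {
  "increments": [
    {"xyz": [0, 0.07, 0], "twist": [0, 0, 0], "fingers": 0},
    {"xyz": [0, 0.07, 0], "twist": [0, 0, 0], "fingers": 0},
    {"xyz": [0, 0.07, 0], "twist": [0, 0, 0], "fingers": 0}
  ]
}}

```text
clock: 28.4
tcp_pos: [0.5473, 0.1058, 0.0146]
tool_rot: [0.458, -0.538, 0.539, -0.459]
contact_force: [-0.4, -0.3, -0.1]
gripper_width: 0.0
```

Request:
{"name": "play_rows", "arguments": {
  "increments": [
    {"xyz": [0, 0.07, 0], "twist": [0, 0, 0], "fingers": 0},
    {"xyz": [0, 0.07, 0], "twist": [0, 0, 0], "fingers": 0},
    {"xyz": [0, 0.07, 0], "twist": [0, 0, 0], "fingers": 0}
  ]
}}

```text
clock: 28.78
tcp_pos: [0.5474, 0.1058, 0.0141]
tool_rot: [0.458, -0.538, 0.539, -0.459]
contact_force: [-1.2, -0.3, 4.4]
gripper_width: 0.0002
```

Request:
{"name": "play_rows", "arguments": {
  "increments": [
    {"xyz": [0, 0.07, 0], "twist": [0, 0, 0], "fingers": 0},
    {"xyz": [0, 0.07, 0], "twist": [0, 0, 0], "fingers": 0},
    {"xyz": [0, 0.07, 0], "twist": [0, 0, 0], "fingers": 0}
  ]
}}

```text
clock: 29.15
tcp_pos: [0.5474, 0.1058, 0.0139]
tool_rot: [0.458, -0.538, 0.539, -0.459]
contact_force: [-3.6, 0.0, 11.5]
gripper_width: 0.0005
```

Request:
{"name": "play_rows", "arguments": {
  "increments": [
    {"xyz": [0, 0.07, 0], "twist": [0, 0, 0], "fingers": 0},
    {"xyz": [0, 0.07, 0], "twist": [0, 0, 0], "fingers": 0},
    {"xyz": [0, 0.07, 0], "twist": [0, 0, 0], "fingers": 0}
  ]
}}

```text
clock: 29.52
tcp_pos: [0.5475, 0.1058, 0.0137]
tool_rot: [0.458, -0.538, 0.539, -0.459]
contact_force: [-7.1, -0.6, 17.6]
gripper_width: 0.0004
```

It is stiff with no tipping plateau: 4.4, 11.5, then 17.6 N over 0.4 mm, with the bar top at 54 mm, so the screw foot carries load. Retracting clear and handing in.

Request:
{"name": "play_rows", "arguments": {
  "increments": [
    {"xyz": [0, -1, 0], "twist": [0, 0, 0], "fingers": 0},
    {"xyz": [0, -6, 0], "twist": [0, 0, 0], "fingers": 0},
    {"xyz": [0, -12, 0], "twist": [0, 0, 0], "fingers": 0},
    {"xyz": [0, -18, 0], "twist": [0, 0, 0], "fingers": 0},
    {"xyz": [0, -22, 0], "twist": [0, 0, 0], "fingers": 0},
    {"xyz": [0, -22, 0], "twist": [0, 0, 0], "fingers": 0},
    {"xyz": [0, -22, 0], "twist": [0, 0, 0], "fingers": 0},
    {"xyz": [0, -22, 0], "twist": [0, 0, 0], "fingers": 0},
    {"xyz": [0, -22, 0], "twist": [0, 0, 0], "fingers": 0}
  ]
}}

```text
clock: 30.65
tcp_pos: [0.5468, 0.1057, 0.2315]
tool_rot: [-0.459, 0.539, -0.538, 0.458]
contact_force: [-0.1, 1.1, -0.8]
gripper_width: 0.0008
```

```bash
python3 chk.py; python3 -c "
from h import *
print(ticket.finish_job())"
```

```text
scene changed px 105
  button [0.6345 0.0492 0.1755] 66
side changed px 633
  button [0.6318 0.0562 0.1755] 60
t 30.75 tcp [0.547  0.1058 0.2319] q [ 0.107  0.316  1.568 -0.     1.258  1.838] F [ 0.56 -1.02  0.52] T [ 0.025  0.209 -0.033] w 0.0003
the job is handed in; nothing more can be done
None
```

I levelled the stand and took the picture, then handed the job in at 30.8 s on the robot's clock; no verdict was reported.

- **Screw foot:** I gripped the T-handle and tipped the stand to feel the foot's gap, about 2.4 mm. I then turned the handle clockwise about 160° (2.8 rad), which is first touch plus half the allowed window, and let go. My downward feed ran on after the foot landed and pressed the handle with 19 N; I eased that off before releasing.
- **Rock check:** Pressing on the screw foot's bar, after the shutter work, gave a stiff response up to 17.6 N over 0.4 mm. There was no 5–6 N tipping plateau, so the foot carries load. I did not measure the loads on the other three feet.
- **Shutter:** I held it at the first stop for about 1 s, with readings of 1.8–4.1 N. I then pressed until it bottomed at 10 N and about 9.6 mm of travel, and released it. The button looked up in the later wrist picture.
- **Stand and bystanders:** From the scene camera the button is within about 1 mm of where it started. The side camera's last fix reads about 3 mm off, but the arm was probably hiding part of the button then (60 of 76 pixels seen). The robot was well clear of everything, and I saw no bystander move.

**TCP mismatch:** The real finger tips are about 40 mm behind the reported TCP, although the description says it lies at the very end of the fingers. Three camera views and the touch contacts agreed on this, and I corrected for it in every move that touched something.

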